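Change the bench shaker over to the tube module

TASK

Change the shaker over for tubes: slide every stop along the deck's T-slot and out at its open end and put it in the steel parts tray, then seat the blue tube module flat in the corner guides on the deck and lock it with the two red-headed pins, each pushed fully home through a hole in the module's foot plate into the deck. Then stand every blue-capped tube upright in a well of the module, one per well, leaving the red-capped tube standing where it is. There may be two or three stops and two or three blue-capped tubes; if something gets knocked aside on the way, put it right.

Things in the scene. Friction and masses are not known exactly. Their poses are not given: they have to be found in the camera images.
- shaker: White bench shaker, fixed. Aluminium deck 200 (x) x 270 (y) x 17 mm, top 81 mm above the bench. Origin: centre of its underside on the bench; front panel at -x. T-slot along y at x = 0: 14 mm wide between lips 5 mm thick, channel below 28 x 9 mm; closed at +y, open at the -y end. Four black corner guides, 5 mm high, 48 mm apart across the slot, frame a nest of 88 (x) x 256 (y) mm centred on the deck.
- slot_mouth (a point): Middle of the T-slot's open end, on the deck's top edge, 135 mm from the deck's centre. Axes as the shaker's: -y leads out of the slot.
- deck_hole_a (a point): Centre of a through hole of 11 mm diameter in the deck, at the deck's top, at (27, 112) mm in the shaker's frame; 16 mm of free space below the deck.
- deck_hole_b (a point): The other, equal deck hole, at (-27, -112) mm in the shaker's frame.
- tube_module: Blue tube module, 0.32 kg. Origin: centre of underside. Foot plate 84 (x) x 252 (y) x 8 mm; four open square wells 34 mm wide inside at y = -72, -35, 35, 72 mm, floor 8 mm, rim 58 mm above the underside; central handle fin 12 (x) x 26 (y) mm, top at 98 mm, black from 56 mm up. Seated: origin over the shaker's, on the deck top, y along the slot, either way round; stops in the slot bar it.
- module_hole_a (a point): Centre of a through hole of 11 mm diameter in the module's foot plate, at the plate's top, at (27, 112, 8) mm in the module's frame.
- module_hole_b (a point): The other foot plate hole, at (-27, -112, 8) mm in the module's frame.
- pin_block: Grey storage block, fixed, 50 (x) x 96 (y) x 42 mm, with two 10 mm holes, 48 mm apart along its y; the lock pins start in them. Origin: centre of its underside.
- parts_tray: Shallow steel parts tray, 0.6 kg, standing loose on the bench, outside 135 (x) x 205 (y) x 24 mm, walls and floor 3 mm. Origin: centre of its underside.
- stop_a: Slide-in stop, 90 g: block 26 (x) x 24 (y) mm, aluminium, black on top, from 11.5 to 53.5 mm above the origin (centre of its foot's underside); T-foot 24 x 24 x 6 mm, neck 11 mm wide. In the slot its axes are the shaker's and the block rests on the deck, foot under the lips with 1.5 mm play; lifts out only when its origin is 13 mm or more past the slot's open end. None if absent.
- stop_b: Slide-in stop, 90 g: block 26 (x) x 24 (y) mm, aluminium, black on top, from 11.5 to 53.5 mm above the origin (centre of its foot's underside); T-foot 24 x 24 x 6 mm, neck 11 mm wide. In the slot its axes are the shaker's and the block rests on the deck, foot under the lips with 1.5 mm play; lifts out only when its origin is 13 mm or more past the slot's open end. None if absent.
- stop_c: Slide-in stop, 90 g: block 26 (x) x 24 (y) mm, aluminium, black on top, from 11.5 to 53.5 mm above the origin (centre of its foot's underside); T-foot 24 x 24 x 6 mm, neck 11 mm wide. In the slot its axes are the shaker's and the block rests on the deck, foot under the lips with 1.5 mm play; lifts out only when its origin is 13 mm or more past the slot's open end. None if absent.
- lock_pin_a: Lock pin, 60 g: steel shaft of 8 mm diameter, tip tapered over 5 mm, collar of 18 mm diameter from 36 to 39 mm, red square head 20 x 20 mm (sides along x and y) from 39 to 72 mm. Origin: the shaft's tip; z points up to the head. Fully home, the collar rests on the foot plate and the origin is 28 mm below the module's underside. Either pin fits either hole.
- lock_pin_b: Lock pin, 60 g: steel shaft of 8 mm diameter, tip tapered over 5 mm, collar of 18 mm diameter from 36 to 39 mm, red square head 20 x 20 mm (sides along x and y) from 39 to 72 mm. Origin: the shaft's tip; z points up to the head. Fully home, the collar rests on the foot plate and the origin is 28 mm below the module's underside. Either pin fits either hole.
- tube_a: Self-standing sample tube with a blue screw cap, 112 mm tall, 35 g: body 28 mm in diameter up to 98 mm, cap 33 mm in diameter from 96 mm to the top. Origin: centre of its underside, z up. None if absent.
- tube_b: Self-standing sample tube with a blue screw cap, 112 mm tall, 35 g: body 28 mm in diameter up to 98 mm, cap 33 mm in diameter from 96 mm to the top. Origin: centre of its underside, z up. None if absent.
- tube_c: Self-standing sample tube with a blue screw cap, 112 mm tall, 35 g: body 28 mm in diameter up to 98 mm, cap 33 mm in diameter from 96 mm to the top. Origin: centre of its underside, z up. None if absent.
- red_tube: Self-standing sample tube with a red screw cap, 112 mm tall, 35 g: body 28 mm in diameter up to 98 mm, cap 33 mm in diameter from 96 mm to the top. Origin: centre of its underside, z up. It stays where it stands.
There are look-alikes about, which are no part of the job. Leave any pink or white look-alike of the stop_c alone.

How it is judged (in metres and radians):
On the way, in this order (a step that is already met when the one before it is completed fails the run):
1. every stop lies in the parts tray (x of stop_a in the frame of parts_tray between -0.066 and 0.066 m and y of stop_a in the frame of parts_tray between -0.101 and 0.101 m and z of each of stop_a, stop_b, stop_c in the frame of parts_tray below 0.035 m and x of stop_b in the frame of parts_tray between -0.066 and 0.066 m and y of stop_b in the frame of parts_tray between -0.101 and 0.101 m and x of stop_c in the frame of parts_tray between -0.066 and 0.066 m and y of stop_c in the frame of parts_tray between -0.101 and 0.101 m), for 0.2 s.
2. the tube module sits flat in the corner guides on the deck (x of tube_module in the frame of shaker between -0.004 and 0.004 m and y of tube_module in the frame of shaker between -0.004 and 0.004 m and z of tube_module in the frame of shaker between 0.0785 and 0.0835 m and angle between the z axis of tube_module and the z axis of shaker, either way round below 0.03 rad and angle between the y axis of tube_module and the y axis of shaker, either way round below 0.04 rad), for 0.2 s.
3. both lock pins are fully home through the module's foot plate into the deck (all of step 2 and z of lock_pin_a in the frame of tube_module between -0.0305 and -0.0255 m and ((x of lock_pin_a in the frame of tube_module between 0.022 and 0.032 m and y of lock_pin_a in the frame of tube_module between 0.107 and 0.117 m) or (x of lock_pin_a in the frame of tube_module between -0.032 and -0.022 m and y of lock_pin_a in the frame of tube_module between -0.117 and -0.107 m)) and angle between the z axis of each of lock_pin_a, lock_pin_b and the z axis of tube_module, either way round below 0.12 rad and z of lock_pin_b in the frame of tube_module between -0.0305 and -0.0255 m and ((x of lock_pin_b in the frame of tube_module between 0.022 and 0.032 m and y of lock_pin_b in the frame of tube_module between 0.107 and 0.117 m) or (x of lock_pin_b in the frame of tube_module between -0.032 and -0.022 m and y of lock_pin_b in the frame of tube_module between -0.117 and -0.107 m))), for 0.2 s.
At the end, for the whole second after the job is handed in: Every stop lies in the tray; the module sits flat in the nest (4 mm, 0.04 rad); each lock pin stands in its own hole, collar within 2.5 mm of the foot plate; every blue-capped tube stands on the floor of a well within 0.2 rad of upright; all released and at rest (all of step 1 and all of step 3 and x of tube_a in the frame of tube_module between -0.012 and 0.012 m and y of tube_a in the frame of tube_module between -0.09 and 0.09 m and z of tube_a in the frame of tube_module between 0.005 and 0.012 m and angle between each of tube_a, tube_b, tube_c's own z axis and vertical below 0.2 rad and x of tube_b in the frame of tube_module between -0.012 and 0.012 m and y of tube_b in the frame of tube_module between -0.09 and 0.09 m and z of tube_b in the frame of tube_module between 0.005 and 0.012 m and x of tube_c in the frame of tube_module between -0.012 and 0.012 m and y of tube_c in the frame of tube_module between -0.09 and 0.09 m and z of tube_c in the frame of tube_module between 0.005 and 0.012 m and linear speed of each of stop_a, stop_b, stop_c, lock_pin_a, lock_pin_b, tube_a, tube_b, tube_c, tube_module below 0.03 m/s); the robot touches nothing.
It fails at once if the red-capped tube is moved or tipped (distance of red_tube from where it was at the start of the episode above 0.03 m or angle between red_tube's own z axis and vertical above 0.5 rad).
Of stop_a, stop_b, stop_c only 2 to 3 are there at a start; the rules pass over those that are not, and their reading is None.
Of tube_a, tube_b, tube_c only 2 to 3 are there at a start; the rules pass over those that are not, and their reading is None.
At some moment in a run one of tube_module, parts_tray may be knocked a few centimetres aside while the robot is not near it.
It also fails if it takes over 210 s, if anything falls off the work surface, if the arm or the gripper's body presses on something with over 40 N, if the wrist force passes 120 N, or if a joint passes its speed limit or range.

ROBOT

A 6-joint arm with a two-finger parallel gripper is mounted at the origin on a cart in front of the work surface, level with it; the furniture and walls round the work are solid. World frame = base frame: x ahead of the robot, y to its left, z up, the work surface at z = 0. Lengths are in mm, angles in rad, forces in N, time in s.
With the tool pointing down it reaches from about 300 to 775 mm from the base axis. Payload 14.6 kg.
Tool frame: the origin (TCP) lies between the finger pads; the fingertips stand 25 mm ahead of it and the grasp point (between the pads) lies 6 mm ahead of it; z points along the fingers, y is the line along which they close (so a half turn about z gives the same grasp; the last joint's range is limited). The gripper opens to 94 mm and grips with 3 to 60 N. Pads are 16 mm wide; open, the fingers measure 119 mm over their backs; the gripper's body (75 mm by 177 mm) begins 78 mm behind the grasp point.
Start: joints at [-1.247, 0.3, 1.521, -0, 1.321, -0.067], TCP at [209.503, -508.525, 230.446] pointing down, gripper open.
Joint ranges: [-3.03, 3.03], [-0.79, 2.21], [0.23, 2.52], [-1.04, 4.18], [0, 3.07], [-2.55, 2.55]. Speed limits (rad/s): [2.22, 2.22, 2.57, 3.14, 3.14, 3.14].

INTERFACE

Orientations are given as [roll, pitch, yaw] about the fixed x, y, z axes, in that order (R = Rz(yaw) Ry(pitch) Rx(roll)).
In Python, from cell import manip gives the robot as it stands. The module is installed in compiled form; this text tells all that it offers.
- The arm moves only by the tool step_arm, never from a script. Its argument "series" is one flat list of numbers, 5 for each row, row after row: the shift along the world's x, y, z in mm, then the turn about the world's z in rad, then the closure, from 0 (fully open) to 1 (shut). In form: [dx, dy, dz, spin, jaw, dx, dy, dz, spin, jaw, ...]. A call has 1 to 20 rows; each row shifts and turns the commanded pose from where the row before left it; what a row does not reach is not made up. A row lasts 1/8 s, in which the tool goes at most 62.5 mm and 10.7 degrees, less where a joint would pass 70% of its speed; a pose out of reach is approached as far as the arm can. A call is refused whole if a number of a shift passes 62.5 or a number of a turn 0.188, either way. A call with a gripper value outside its range is refused whole. The fingers move at their own pace and stop on an object; "squeeze" is the grip in N (left out, the last holds). Time passes only in rows, so rows that do not move let the fingers close. It gives the time, the measured TCP pose, the force, the opening and the grip force at its end, in the units of the state.
- manip.read_state(): the state, without advancing time (a new reading comes with each control period).
- manip.camera(name): name is "scene" or "top" or "wrist"; returns (picture, depth): 400x640x3 uint8, blue, green, red; 400x640 float32, mm along the optical axis (not along the pixel's ray), 0 where there is no reading.
- manip.camera_info(name): a dict with "fovy" (degrees; the focal length in pixels is half the picture's height over the tangent of half this angle, whatever the lens; pixels are square), "cx", "cy" (the principal point, pixels), "k1" (the pictures are not rectified: a ray, as slopes to the right and down, at radius r is drawn at 1 + k1 r^2 times it, then the intrinsics apply), "eye" and "orientation" of the camera in the world. Camera axes: x right, y down, z forward; pixel columns grow to the right and rows downward; lengths in mm; the calibration is good to about 2 mm. A picture is of the moment at which its call begins: read the wrist's pose just before it. camera_info takes no time and is no camera call; for the wrist camera it gives the pose at the moment of the call.
- manip.sign_off(): hands the job in; it is judged then, once.
The state is a dict: "clock": time; "joints": joint angles; "qd": joint speeds; "effort": joint torques, N m; "eef_pos": TCP position; "eef_rot": TCP orientation; "wrist_force": force on the tool from outside, world axes, zero at the start; "moment": the same for the moment, N m; "finger_gap": finger opening in mm; "finger_force": force on a finger pad.
Only numpy, scipy, OpenCV 4.12 (cv2) and the standard library are available. Lean on these libraries where they do the work, as an engineer would, in place of code of your own. Each camera call takes 0.05 s, during which the arm holds its last target. There are 200 camera calls.

## Working session

There is one attempt and no reset: what is moved stays moved. The work goes in short steps, Python scripts to look and compute and a tool call to move; the robot and the scene stay as the last step left them, time stands still between calls to the robot, and variables do not carry over. Pictures are saved under pics/ and viewed, at most 14 in all, crops included, and the job is handed in when it is done.

Besides the shell and the picture viewer there is one more tool, called after ">>>" as name(argument=value, ...) on one line, values as JSON. step_arm: Moves the arm, as the interface text tells. Its arguments: {"type":"object","properties":{"series":{"type":"array"},"squeeze":{"type":"number"}},"required":["series"]}

```bash
mkdir -p pics; cat > h.py <<'E'
import numpy as np, cv2
from cell import manip
from scipy.spatial.transform import Rotation as R
def cloud(name):
    info=manip.camera_info(name); im,d=manip.camera(name)
    f=200/np.tan(np.radians(info['fovy'])/2)
    v,u=np.mgrid[0:400,0:640].astype(float)
    K=np.array([[f,0,info['cx']],[0,f,info['cy']],[0,0,1]])
    p=cv2.undistortPoints(np.stack([u.ravel(),v.ravel()],1)[:,None],K,np.array([info['k1'],0,0,0,0]))[:,0].reshape(400,640,2)
    c=np.dstack([p[...,0]*d,p[...,1]*d,d])
    o=np.array(info['orientation']); M=o if o.shape==(3,3) else R.from_euler('xyz',o).as_matrix()
    w=c@M.T+np.array(info['eye']); w[d==0]=np.nan
    return im,w
E
python3 - <<'E'
from h import *
print(manip.read_state())
for n in ("scene","top"):
    print(manip.camera_info(n)); im,w=cloud(n); cv2.imwrite(f"pics/{n}0.png",im); np.save(f"pics/{n}0.npy",w)
E
```

```text
{'clock': 0.0, 'joints': array([-1.24663158e+00,  3.00467197e-01,  1.52161578e+00, -3.22843906e-05,
        1.32067693e+00, -6.66032263e-02]), 'qd': array([ 1.97546554e-03, -2.41538392e-04,  5.08684912e-05,  7.47266092e-04,
       -5.23793822e-04, -1.63373753e-04]), 'effort': array([ 2.21761104e-03, -5.31803942e+01, -3.52738953e+01,  7.09916395e-02,
        2.44218728e-02, -1.34233792e-04]), 'eef_pos': array([ 209.40523006, -508.31324504,  229.87377408]), 'eef_rot': array([-3.14042591e+00, -4.64841684e-05,  3.90775951e-01]), 'wrist_force': array([ 0.43494209,  0.62060938, -0.41437608]), 'moment': array([-0.04353343, -0.02222085, -0.01092262]), 'finger_force': 0.0, 'finger_gap': 93.95831176181701}
{'fovy': 47.281546248697154, 'cx': 325.4137045933215, 'cy': 197.13532286151334, 'k1': -0.09550779998784308, 'eye': array([-249.66474249, 1069.452599  ,  680.53050702]), 'orientation': array([-2.00882771,  0.02040048, -2.5188084 ])}
{'fovy': 48.01102362847072, 'cx': 317.0558360944532, 'cy': 194.5353770191444, 'k1': -0.08977678676138695, 'eye': array([ 377.27757797,   45.53458564, 1183.7475416 ]), 'orientation': array([-3.04316025, -0.01462689, -1.54124783])}
```

View pics/top0.png

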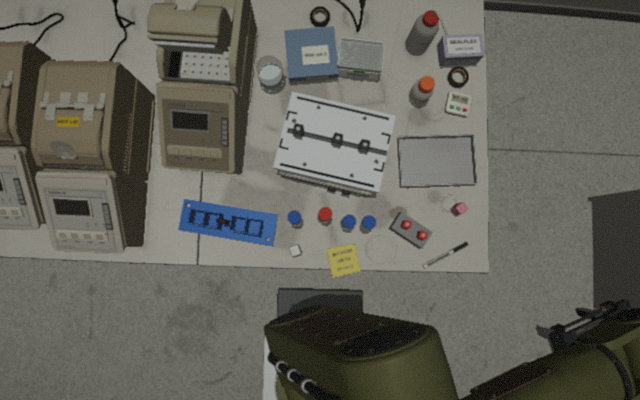

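View pics/scene0.png

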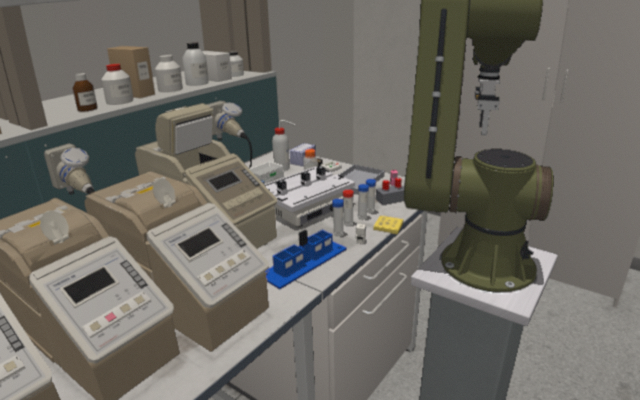

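The top view shows three stops at (298,131), (337,140) and (364,146), with the slot open on the right. The tray is at (437,161), the module at (228,222), and the blue tubes at (294,218), (348,223) and (368,223). The red tube is at (325,214) and the pin block at (410,230). The pink (460,208) and white (295,251) blocks are look-alikes.

```bash
python3 - <<'E'
from h import *
w=np.load("pics/top0.npy"); im=cv2.imread("pics/top0.png"); hsv=cv2.cvtColor(im,cv2.COLOR_BGR2HSV)
z=w[...,2]
def box(name,x0,x1,y0,y1,m):
    s=np.zeros(z.shape,bool); s[y0:y1,x0:x1]=True; s&=m&~np.isnan(z)
    n,l,st,_=cv2.connectedComponentsWithStats(s.astype(np.uint8))
    for i in range(1,n):
        if st[i,4]<12: continue
        p=w[l==i]; r=cv2.minAreaRect(p[:,:2].astype(np.float32))
        print(name,st[i,4],"med",np.median(p,0).round(1),"rect",np.round(r[0],1),np.round(r[1],1),round(r[2],1))
print("bench",np.nanmedian(z[235:245,300:320]), np.nanmedian(z[195:205,380:390]))
box("deck",260,400,85,200,(z>70)&(z<92))
box("stops",270,390,110,165,(z>105)&(z<140))
box("caps",280,380,195,235,(z>95)&(z<125))
box("tray",390,485,125,195,(z>12)&(z<40))
box("module",170,285,190,250,(hsv[...,0]>95)&(hsv[...,0]<125)&(hsv[...,1]>120))
box("modrim",170,285,190,250,(z>48)&(z<70))
box("fin",170,285,190,250,(z>80)&(z<110))
box("block",385,440,205,250,(z>33)&(z<52))
box("pins",385,440,205,250,(z>65)&(z<95))
box("mouth deck dark",260,400,85,200,(z>55)&(z<72))
cv2.imwrite("pics/c1.png",cv2.resize(im[85:260,170:490],None,fx=2.5,fy=2.5,interpolation=cv2.INTER_CUBIC))
E
```

```text
bench 0.08999254092259434 -0.11788949093113388
deck 7672 med [618.9  -5.4  81.2] rect [623.9  -7.4] [268.7 202.5] 78.4
stops 117 med [639.6  83.7 122.5] rect [641.7  83.5] [23.4 27.5] 78.3
stops 119 med [620.6 -13.1 122.2] rect [621.9 -12.9] [23.5 27.6] 77.6
stops 117 med [605.9 -76.2 122.3] rect [608.2 -76.5] [23.5 27.7] 77.0
caps 159 med [438.   12.4 111.7] rect [438.8  11.4] [31.5 31.3] 2.1
caps 156 med [428.3  86.  111. ] rect [429.3  85.3] [31.2 31.2] 2.7
caps 157 med [422.5 -45.6 111.2] rect [422.5 -46.5] [32.2 32.7] 46.4
caps 152 med [421.5 -92.7 111.2] rect [421.3 -93.2] [30.5 32. ] 74.3
tray 503 med [ 599.3 -296.1   21.9] rect [ 595.1 -285. ] [137.  209.3] 3.3
module 2686 med [413.1 256.9   8.4] rect [414.5 264.2] [250.2  81.4] 82.5
modrim 142 med [422.7 318.   57.1] rect [421.2 317. ] [76.7 40.5] 82.5
modrim 164 med [408.7 211.5  57.3] rect [407.5 213.2] [82.4 40.4] 82.5
fin 57 med [413.7 262.7  96.6] rect [414.3 263.8] [24.9 11.9] 80.6
block 605 med [ 407.7 -211.    42. ] rect [ 407.4 -212.2] [98.6 51.3] 58.1
pins 67 med [ 420.5 -189.7   77.1] rect [ 420.6 -191.4] [19.4 19.9] 79.0
pins 71 med [ 394.4 -230.6   76.8] rect [ 394.6 -232.2] [20.2 19.4] 78.2
mouth deck dark 26 med [649.2 106.1  67.8] rect [649.3 105.7] [12.9 13.1] 79.3
mouth deck dark 142 med [634.8  35.6  67.1] rect [635.1  35.5] [72.6 13.6] 78.7
mouth deck dark 76 med [617.8 -45.9  67.1] rect [617.9 -46.3] [38.2 12.6] 78.1
mouth deck dark 93 med [ 603.6 -116.2   66.8] rect [ 603.2 -116.2] [46.8 13.5] 78.2
```

View pics/c1.png

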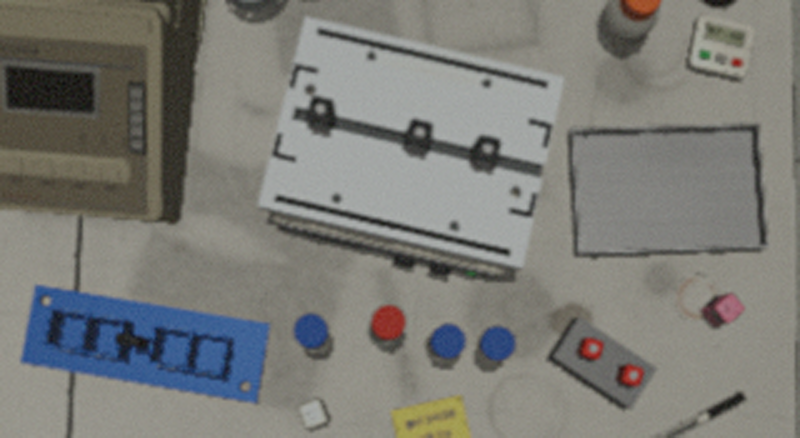

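The crop confirms the layout. The three black-topped stops in the slot at crop (320,112), (419,135) and (486,151) are the real ones, since pink (724,308) and white (314,413) lie on the bench. Heights (81, 122, 111 and 77 mm) match the specs. Shaker yaw is about -0.206 and its centre is about (623.5,-7.4). I'm moving above the nearest stop to the mouth.

>>> step_arm(series=[33.2, 36, 0, -0.05, 0.4, 33.2, 36, 0, -0.05, 0.4, 33.2, 36, 0, -0.05, 0.4, 33.2, 36, 0, -0.05, 0.4, 33.2, 36, 0, -0.05, 0.4, 33.2, 36, 0, -0.05, 0.4, 33.2, 36, 0, -0.05, 0.4, 33.2, 36, 0, -0.05, 0.4, 33.2, 36, 0, -0.05, 0.4, 33.2, 36, 0, -0.05, 0.4, 33.2, 36, 0, -0.05, 0.4, 33.2, 36, 0, -0.047, 0.4, 0, 0, 0, 0, 0.4, 0, 0, 0, 0, 0.4], squeeze=20)

```text
clock: 1.85
eef_pos: [607.5, -76.8, 230.0]
eef_rot: [3.141, 0.001, -0.206]
wrist_force: [-0.1, -0.0, -0.4]
finger_gap: 56.7
finger_force: 0.0
```

```bash
python3 - <<'E'
from h import *
s=manip.read_state(); print(s['eef_pos'],s['eef_rot'],s['finger_gap'])
w=np.load("pics/top0.npy").reshape(-1,3)
print("tall near", [(h,np.nanmin(w[(w[:,2]>h)&(w[:,0]>330)&(w[:,0]<720)&(w[:,1]>110)],0).round(0)) for h in (130,180,230)])
m=w[(w[:,2]>130)&(w[:,0]>330)&(w[:,0]<760)&(w[:,1]>110)&(w[:,1]<300)]; print(m[:,0].min(),m[m[:,0]<560][:,1].min() if (m[:,0]<560).any() else None)
im,c=cloud("wrist"); cv2.imwrite("pics/w1.png",im)
z=c[...,2]
n,l,st,_=cv2.connectedComponentsWithStats(((z>116)&(z<130)).astype(np.uint8))
for i in range(1,n):
    if st[i,4]>100:
        p=c[l==i]; r=cv2.minAreaRect(p[:,:2].astype(np.float32)); print(st[i],np.median(p,0).round(1),np.round(r[0],1),np.round(r[1],1),round(r[2],1))
E
```

```text
[607.50615306 -76.81392813 230.00096611] [ 3.14141508e+00  9.08618023e-04 -2.05657914e-01] 56.72835206007654
tall near [(130, array([330., 219., 130.])), (180, array([369., 219., 180.])), (230, array([462., 221., 230.]))]
525.2214293485953 226.7980222057813
[233 191  29  31 792] [623.6 -12.3 121.9] [622.6 -11. ] [23.8 26.9] 78.1
[311 191  27  31 802] [610.  -77.1 121.8] [608.9 -76.8] [22.8 27.7] 78.6
[122 193  31  29 800] [642.4  82.8 121.9] [641.5  85.1] [24.3 26. ] 78.2
[  0 225  17  46 387] [625.2 227.3 120.8] [632.1 227.1] [ 4.5 41.3] 86.3
```

View pics/w1.png

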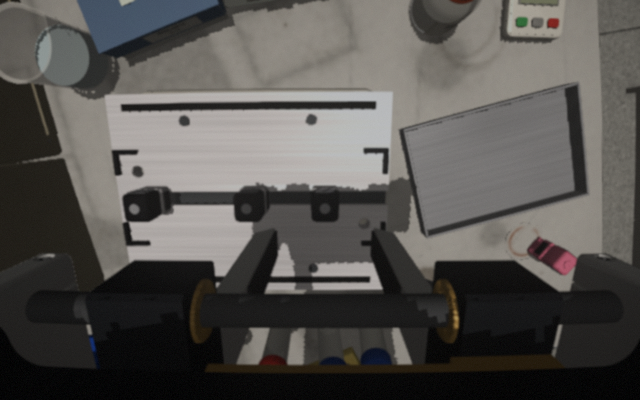

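The wrist view agrees: the stop is at (609,-77), px (324,204), and the jaws are aligned along the slot. Descend and grip.

>>> step_arm(series=[1.5, 0, -40, 0, 0.4, 0, 0, -40, 0, 0.4, 0, 0, -25, 0, 0.4, 0, 0, -10, 0, 0.4, 0, 0, 0, 0, 0.8, 0, 0, 0, 0, 1, 0, 0, 0, 0, 1, 0, 0, 0, 0, 1])

```text
clock: 2.9
eef_pos: [609.6, -76.6, 116.2]
eef_rot: [3.142, -0.001, -0.206]
wrist_force: [-0.7, -0.6, 3.4]
finger_gap: 24.1
finger_force: 20.0
```

>>> step_arm(series=[-1.5, -7.3, 0, 0, 1, -3.1, -14.7, 0, 0, 1, -3.1, -14.7, 0, 0, 1, -3.1, -14.7, 0, 0, 1, -3.1, -14.7, 0, 0, 1, -3.1, -14.7, 0, 0, 1, -2.1, -9.8, 0, 0, 1, 0, 0, 0, 0, 1, 0, 0, 20, 0, 1, 0, 0, 20, 0, 1, 0, 0, 0, 0, 1])

```text
clock: 4.28
eef_pos: [590.9, -166.9, 156.5]
eef_rot: [3.141, -0.002, -0.206]
wrist_force: [-0.6, -1.4, -1.5]
finger_gap: 23.5
finger_force: 20.0
```

>>> step_arm(series=[1.6, -36, 0, 0, 1, 1.6, -36, 0, 0, 1, 1.6, -36, 0, 0, 1, 1.6, -36, 0, 0, 1, 1.6, -36, 0, 0, 1, 0, 0, -35, 0, 1, 0, 0, -35, 0, 1, 0, 0, -25, 0, 1, 0, 0, -10, 0, 1, 0, 0, 0, 0, 1, 0, 0, 0, 0, 1, 0, 0, 0, 0, 0.55, 0, 0, 0, 0, 0.55, 0, 0, 30, 0, 0.55, 0, 0, 40, 0, 0.5, 0, 0, 35, 0, 0.4])

```text
clock: 6.28
eef_pos: [598.4, -347.2, 157.1]
eef_rot: [3.141, -0.001, -0.206]
wrist_force: [-0.9, 0.8, -0.3]
finger_gap: 53.7
finger_force: 0.0
```

>>> step_arm(series=[3, 41.9, 1, 0, 0.4, 3, 41.9, 1, 0, 0.4, 3, 41.9, 1, 0, 0.4, 3, 41.9, 1, 0, 0.4, 3, 41.9, 0, 0, 0.4, 3, 41.9, 0, 0, 0.4, 3, 41.9, 0, 0, 0.4, 3.1, 41.9, 0, 0, 0.4, 0, 0, 0, 0, 0.4, 0, 0, -35, 0, 0.4, 0, 0, -10, 0, 0.4, 0, 0, 0, 0, 0.8, 0, 0, 0, 0, 1, 0, 0, 0, 0, 1])

```text
clock: 8.02
eef_pos: [622.8, -12.1, 115.4]
eef_rot: [-3.141, -0.001, -0.206]
wrist_force: [-0.1, 0.2, 0.0]
finger_gap: 29.5
finger_force: 0.0
```

>>> step_arm(series=[0, 0, 0, 0, 1, 0, 0, 0, 0, 1, -1.7, -8.4, 0, 0, 1, -3.5, -16.8, 0, 0, 1, -3.5, -16.8, 0, 0, 1, -3.5, -16.8, 0, 0, 1, -3.5, -16.8, 0, 0, 1, -3.5, -16.8, 0, 0, 1, -3.5, -16.8, 0, 0, 1, -3.5, -16.8, 0, 0, 1, -3.5, -16.8, 0, 0, 1, -1.7, -8.4, 0, 0, 1, 0, 0, 0, 0, 1, 0, 0, 20, 0, 1, 0, 0, 20, 0, 1, 0, 0, 0, 0, 1])

```text
clock: 10.02
eef_pos: [591.6, -162.8, 155.5]
eef_rot: [3.141, -0.002, -0.206]
wrist_force: [-0.0, 0.6, -1.1]
finger_gap: 23.7
finger_force: 20.0
```

>>> step_arm(series=[1.3, -40, 0, 0, 1, 1.3, -40, 0, 0, 1, 1.3, -42, 0, 0, 1, 0, 0, -35, 0, 1, 0, 0, -35, 0, 1, 0, 0, -25, 0, 1, 0, 0, -9, 0, 1, 0, 0, 0, 0, 1, 0, 0, 0, 0, 1, 0, 0, 0, 0, 0.55, 0, 0, 0, 0, 0.55, 0, 0, 30, 0, 0.55, 0, 0, 40, 0, 0.5, 0, 0, 35, 0, 0.4])

```text
clock: 11.78
eef_pos: [595.0, -285.2, 157.1]
eef_rot: [3.141, -0.001, -0.206]
wrist_force: [-0.0, -0.1, -0.5]
finger_gap: 53.5
finger_force: 0.0
```

>>> step_arm(series=[4.5, 37, 0, 0, 0.4, 4.7, 37, 0, 0, 0.4, 4.7, 37, 0, 0, 0.4, 4.7, 37, 0, 0, 0.4, 4.7, 37, 0, 0, 0.4, 4.7, 37, 0, 0, 0.4, 4.7, 37, 0, 0, 0.4, 4.7, 37, 0, 0, 0.4, 4.7, 37, 0, 0, 0.4, 4.4, 36, 0, 0, 0.4, 0, 0, 0, 0, 0.4, 0, 0, -32, 0, 0.4, 0, 0, -10, 0, 0.4, 0, 0, 0, 0, 0.8, 0, 0, 0, 0, 1, 0, 0, 0, 0, 1, 0, 0, 0, 0, 1, 0, 0, 0, 0, 1])

```text
clock: 14.02
eef_pos: [641.7, 83.9, 114.1]
eef_rot: [-3.141, -0.001, -0.206]
wrist_force: [-0.6, -0.2, 6.0]
finger_gap: 24.2
finger_force: 20.0
```

```bash
cat >> h.py <<'E'
def comps(w,lo,hi,x,y,name,minn=12):
    z=w[...,2]; s=(z>lo)&(z<hi)&(w[...,0]>x[0])&(w[...,0]<x[1])&(w[...,1]>y[0])&(w[...,1]<y[1])
    n,l,st,_=cv2.connectedComponentsWithStats(s.astype(np.uint8))
    for i in range(1,n):
        if st[i,4]>=minn:
            p=w[l==i]; r=cv2.minAreaRect(p[:,:2].astype(np.float32)); print(name,st[i,4],np.median(p,0).round(1),np.round(r[0],1),np.round(r[1],1),round(r[2],1))
E
python3 - <<'E'
from h import *
im,w=cloud("top")
comps(w,12,35,(490,700),(-420,-160),"tray")
comps(w,45,70,(490,700),(-420,-160),"tray stops")
comps(w,45,70,(330,500),(150,400),"modrim")
E
```

```text
tray 497 [ 599.2 -296.5   22.2] [ 595.6 -284.5] [136.5 208.9] 3.8
tray 32 [ 586.2 -275.6   26.3] [ 590.2 -278.6] [32.9 15.4] 28.1
tray 38 [ 592.3 -335.    26.5] [ 592.9 -339.7] [33.2 17.1] 31.7
tray stops 100 [ 592.9 -283.3   55.5] [ 594.4 -285.7] [24.3 28.5] 75.0
tray stops 105 [ 595.7 -344.7   55.5] [ 597.  -346.4] [25.  27.4] 78.6
modrim 159 [422.6 317.7  56.8] [421.2 316.7] [76.2 40.5] 82.5
modrim 123 [409.2 224.8  57.1] [408.9 221.6] [64.8 41. ] 82.5
```

>>> step_arm(series=[-2.1, -10.3, 0, 0, 1, -4.3, -20.6, 0, 0, 1, -4.3, -20.6, 0, 0, 1, -4.3, -20.6, 0, 0, 1, -4.3, -20.6, 0, 0, 1, -4.3, -20.6, 0, 0, 1, -4.3, -20.6, 0, 0, 1, -4.3, -20.6, 0, 0, 1, -4.3, -20.6, 0, 0, 1, -4.3, -20.6, 0, 0, 1, -4.3, -20.6, 0, 0, 1, -4.3, -20.6, 0, 0, 1, -2.1, -10.3, 0, 0, 1, 0, 0, 0, 0, 1, 0, 0, 20, 0, 1, 0, 0, 20, 0, 1, 0, 0, 0, 0, 1])

```text
clock: 16.2
eef_pos: [590.5, -162.9, 154.5]
eef_rot: [3.141, -0.002, -0.206]
wrist_force: [-0.4, -0.2, -1.0]
finger_gap: 24.0
finger_force: 20.0
```

>>> step_arm(series=[0.7, -30, 0, 0, 1, 0.8, -33, 0, 0, 1, 0, 0, -35, 0, 1, 0, 0, -35, 0, 1, 0, 0, -25, 0, 1, 0, 0, -9, 0, 1, 0, 0, 0, 0, 1, 0, 0, 0, 0, 1, 0, 0, 0, 0, 0.58, 0, 0, 0, 0, 0.58, 0, 0, 0, 0, 0.58, 0, 0, 30, 0, 0.55, 0, 0, 40, 0, 0.5, 0, 0, 35, 0, 0.4])

```text
clock: 17.95
eef_pos: [591.4, -226.3, 156.0]
eef_rot: [3.141, -0.001, -0.206]
wrist_force: [-0.3, -0.3, -0.1]
finger_gap: 53.6
finger_force: 0.0
```

```bash
python3 - <<'E'
from h import *
im,w=cloud("top"); hsv=cv2.cvtColor(im,cv2.COLOR_BGR2HSV)
comps(w,45,70,(490,700),(-420,-160),"tray stops")
comps(w,12,35,(490,700),(-420,-160),"tray",100)
comps(w,45,70,(330,500),(150,400),"modrim")
comps(w,85,105,(380,450),(150,400),"fin")
b=((hsv[...,0]>95)&(hsv[...,0]<125)&(hsv[...,1]>120)); b[:190]=0;b[255:]=0;b[:,285:]=0;b[:,:170]=0
p=w[b]; p=p[p[:,2]<20]; print(cv2.minAreaRect(p[:,:2].astype(np.float32)))
q=w.reshape(-1,3); q=q[(q[:,2]>100)&(q[:,0]>300)]
for y in range(140,460,40):
    k=q[(q[:,1]>y)&(q[:,1]<y+40)&(q[:,2]>130)]; print(y,k.min(0).round(0) if len(k) else None)
E
```

```text
tray stops 13 [ 596.4 -215.8   52.1] [ 595.  -215.3] [ 2.5 21.7] 69.0
tray 104 [ 582.9 -183.1   22.3] [ 588.1 -184.4] [133.7   8.2] 3.2
modrim 157 [422.4 317.4  57.1] [421.1 316.5] [76.7 40.7] 82.3
modrim 174 [408.8 211.3  56.8] [407.8 213.3] [83.3 41.1] 82.4
fin 54 [413.8 263.2  97.2] [414.6 263.9] [24.2 12.1] 87.8
((414.184326171875, 263.7930603027344), (249.0969696044922, 81.01055908203125), 82.43710327148438)
140 None
180 [696. 209. 130.]
220 [525. 220. 130.]
260 [526. 260. 138.]
300 [528. 300. 138.]
340 [531. 340. 141.]
380 [532. 380. 141.]
420 None
```

>>> step_arm(series=[-14.7, 40.8, 1, 0.006, 0.4, -14.7, 40.8, 1, 0.006, 0.4, -14.7, 40.8, 1, 0.006, 0.4, -14.7, 40.8, 0, 0.006, 0.4, -14.8, 40.8, 0, 0.006, 0.4, -14.8, 40.8, 0, 0.006, 0.4, -14.8, 40.8, 0, 0.006, 0.4, -14.8, 40.8, 0, 0.006, 0.4, -14.8, 40.8, 0, 0.006, 0.4, -14.8, 40.8, 0, 0.006, 0.4, -14.8, 40.8, 0, 0.006, 0.4, -14.8, 41.3, 0, 0.006, 0.4, 0, 0, 0, 0, 0.4, 0, 0, 0, 0, 0.4])

```text
clock: 19.75
eef_pos: [414.3, 263.4, 157.4]
eef_rot: [3.141, -0.0, -0.134]
wrist_force: [-0.3, -0.1, -0.4]
finger_gap: 56.2
finger_force: 0.0
```

```bash
python3 - <<'E'
from h import *
s=manip.read_state(); print(s['eef_pos'],s['eef_rot'],s['finger_gap'])
im,w=cloud("wrist")
comps(w,90,105,(380,450),(200,330),"fin")
comps(w,50,64,(330,500),(150,400),"rim",100)
im,w=cloud("top")
comps(w,45,70,(490,700),(-420,-160),"tray stops")
comps(w,12,35,(490,700),(-420,-160),"tray",100)
E
```

```text
[414.32632986 263.36812614 157.39387296] [ 3.14144077e+00 -5.67476912e-05 -1.34035928e-01] 56.22150692599927
fin 574 [416.7 265.7  96.5] [415.8 266. ] [25.5 11.4] 82.7
rim 1438 [425.  319.6  56.7] [422.5 318.9] [77.  40.3] 82.4
rim 1452 [408.9 211.6  56.5] [408.2 212.6] [77.6 40.3] 82.4
rim 127 [421.  265.3  56. ] [420.2 265.4] [25.5  4.1] 86.9
tray stops 103 [ 590.8 -225.8   55.5] [ 591.3 -226.2] [23.7 28.1] 78.0
tray stops 97 [ 592.8 -283.4   56.1] [ 594.2 -285.4] [23.4 27.2] 78.4
tray stops 103 [ 595.9 -344.8   55.6] [ 598.2 -346.4] [24.2 28.5] 76.9
tray 499 [ 598.8 -294.4   22.2] [ 595.6 -284.5] [136.9 208.6] 4.0
```

>>> step_arm(series=[0.8, 1.4, -35, 0.002, 0.5, 0, 0, -25, 0, 0.5, 0, 0, -10, 0, 0.5, 0, 0, 0, 0, 0.8, 0, 0, 0, 0, 1, 0, 0, 0, 0, 1, 0, 0, 0, 0, 1, 0, 0, 0, 0, 1], squeeze=45)

```text
clock: 20.85
eef_pos: [415.5, 265.3, 88.4]
eef_rot: [-3.141, -0.001, -0.132]
wrist_force: [-0.0, -2.0, 7.2]
finger_gap: 25.5
finger_force: 45.0
```

>>> step_arm(series=[0, 0, 15, 0, 1, 0, 0, 30, 0, 1, 0, 0, 40, 0, 1, 0, 0, 40, 0, 1, 0, 0, 20, 0, 1, 0, -20, 0, 0, 1, 0, -35, 0, 0, 1, 0, -40, 0, 0, 1, 0, -40, 0, 0, 1, 0, -40, 0, 0, 1, 0, -15, 0, 0, 1, 0, 0, 0, 0, 1])

```text
clock: 22.35
eef_pos: [414.6, 74.4, 232.1]
eef_rot: [3.142, 0.001, -0.134]
wrist_force: [-0.6, -0.4, -3.8]
finger_gap: 25.7
finger_force: 45.0
```

>>> step_arm(series=[20, -8, 0, -0.01, 1, 30, -12, 0, -0.01, 1, 35, -14, 0, -0.01, 1, 35, -14, 0, -0.01, 1, 35, -14, 0, -0.01, 1, 30, -12, 0, -0.01, 1, 20, -8, 0, -0.014, 1, 0, 0, 0, 0, 1, 0, 0, 0, 0, 1, 0, 0, 0, 0, 1])

```text
clock: 23.6
eef_pos: [619.6, -6.1, 232.6]
eef_rot: [-3.141, -0.0, -0.205]
wrist_force: [0.3, -0.4, -4.1]
finger_gap: 25.6
finger_force: 45.0
```

```bash
python3 - <<'E'
from h import *
s=manip.read_state(); print(s['eef_pos'],s['eef_rot'],s['finger_gap'])
im,w=cloud("wrist"); cv2.imwrite("pics/w2.png",im)
comps(w,180,210,(500,750),(-160,160),"rim",100)
comps(w,72,90,(500,760),(-180,180),"deck",300)
im,w=cloud("top"); cv2.imwrite("pics/t2.png",im)
comps(w,180,215,(500,750),(-160,160),"rim",20)
comps(w,135,170,(500,750),(-160,160),"plate",20)
comps(w,72,90,(500,760),(-180,180),"deck",300)
E
```

```text
[619.57317808  -6.14663121 232.63645527] [-3.14149286e+00 -6.22490496e-05 -2.05375857e-01] 25.6496407996772
rim 7842 [626.   -7.9 194.4] [620.3  -6.2] [184.2  40.1] 78.4
deck 20896 [688.  -21.1  80.4] [686.8 -19.3] [271.  70.] 78.5
deck 522 [530.7  13.5  80.6] [532.3  12.9] [54.7 16.8] 79.4
rim 57 [616.5  74.3 197.5] [621.1  71.1] [29.1 13. ] 75.1
plate 537 [620.2  98.6 152.3] [638.8  85.1] [63.2 85.4] 78.1
plate 72 [637.9  66.7 152.8] [638.6  68.8] [22.3 19.1] 85.2
plate 247 [ 598.8 -120.8  152.4] [ 595.6 -119.4] [20.  85.3] 78.3
deck 765 [575.8 102.6  81.3] [577.5 101.3] [74.1 67.3] 78.4
```

View pics/w2.png

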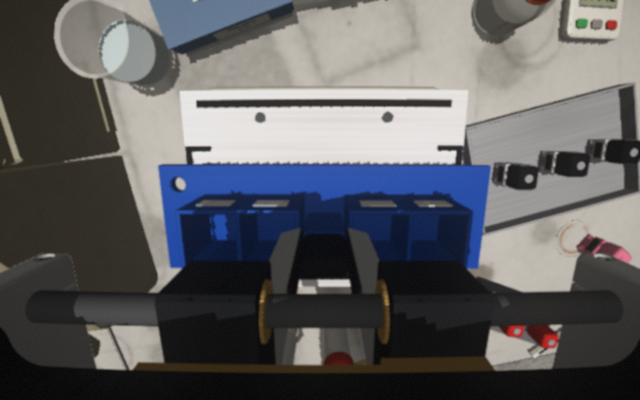

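```bash
python3 - <<'E'
from h import *
s=manip.read_state(); 
a=-0.206; e=np.array([np.cos(a),np.sin(a)]); u=np.array([-np.sin(a),np.cos(a)])
c0=np.array([623.3,-6.3])
im,w=cloud("wrist"); g=im.max(2)
z=w[...,2]; P=w[...,:2]-c0; X=P@e; Y=P@u
k=(z>72)&(z<92)&(g<60)&(X>25)&(X<60)&(abs(Y)<140)
n,l,st,_=cv2.connectedComponentsWithStats(k.astype(np.uint8))
for i in range(1,n):
    if st[i,4]>8: q=l==i; print("guide",st[i],X[q].min().round(1),X[q].max().round(1),Y[q].min().round(1),Y[q].max().round(1),np.median(z[q]).round(1))
d=(z>76)&(z<85)&(X>60)&(X<95); print("deck y",Y[d].min(),Y[d].max()); d=(z>76)&(z<85)&(abs(Y)<120)&(X>50); print("deck xmax",X[d].max(), np.median(z[d]))
b=(z>145)&(z<160)&(im[...,0]>im[...,2]*1.5); print("plate",X[b].max(),np.percentile(Y[b],[0,1,99,100]),np.median(z[b]))
comps(w,146,158,(500,750),(-160,160),"plate",100)
E
```

```text
guide [439 147  23  17 118] 32.2 47.7 -131.8 -109.5 85.3
guide [187 148  23  16  97] 32.0 46.4 109.3 131.3 85.5
deck y -135.32520163822545 252.52907264075452
deck xmax 100.54759603746214 80.43895008697905
plate 38.18510146606483 [-127.11777575 -124.89655098  123.90205326  126.11857535] 151.64971265466556
plate 12920 [644.  -11.4 151.6] [619.1  -5.8] [253.2  85.2] 78.4
plate 782 [628.4  74.1 151.8] [629.3  72.8] [21.3 22.8] 79.0
plate 898 [621.7  35.2 151.7] [620.5  32.4] [29.1 21.8] 77.2
plate 906 [605.8 -43.8 151.7] [604.8 -41.1] [29.7 21.6] 78.4
plate 771 [595.2 -83.3 151.7] [596.6 -82.2] [21.2 22.2] 78.5
```

>>> step_arm(series=[2, -0.3, -20, -0.001, 1, 2.1, -0.4, -20, 0, 1, 0, 0, -12, 0, 1, 0, 0, 0, 0, 1, 0, 0, 0, 0, 1])

```text
clock: 24.38
eef_pos: [624.4, -7.5, 181.4]
eef_rot: [-3.141, -0.001, -0.207]
wrist_force: [-0.1, 0.4, -3.0]
finger_gap: 25.3
finger_force: 45.0
```

```bash
cat > m.py <<'E'
from h import *
s=manip.read_state(); print(s['eef_pos'],s['eef_rot'])
a=-0.206; e=np.array([np.cos(a),np.sin(a)]); u=np.array([-np.sin(a),np.cos(a)])
c0=np.array([623.3,-6.3])
im,w=cloud("wrist"); g=im.max(2)
z=w[...,2]; P=w[...,:2]-c0; X=P@e; Y=P@u
k=(z>72)&(z<92)&(g<60)&(X>25)&(X<60)&(abs(Y)<140)
n,l,st,_=cv2.connectedComponentsWithStats(k.astype(np.uint8))
for i in range(1,n):
    if st[i,4]>8: q=l==i; print("guide",st[i],X[q].min().round(1),X[q].max().round(1),Y[q].min().round(1),Y[q].max().round(1),np.median(z[q]).round(1))
d=(z>76)&(z<85)&(abs(Y)<120)&(X>50); print("deck xmax",X[d].max(), np.median(z[d]))
d=(z>76)&(z<85)&(X>60)&(X<95)&(abs(Y)<150); print("deck y",Y[d].min(),Y[d].max())
b=(z>82)&(z<160)&(X>25)&(X<60)&(im[...,0]>im[...,2]*1.5); print("plate",X[b].max(),np.percentile(Y[b],[0,1,99,100]),np.median(z[b]))
cv2.imwrite("pics/w3.png",im)
E
python3 m.py
```

```text
[624.36856617  -7.53698401 181.39990076] [-3.14146104e+00 -1.26133523e-03 -2.07171105e-01]
guide [159 157  29   7 129] 42.3 47.5 108.8 132.0 85.4
guide [459 156  30   9 150] 41.6 48.2 -132.4 -108.5 85.1
deck xmax 100.39310270098862 80.45474215040167
deck y -135.9135948471271 136.2421652413816
plate 42.90006822766229 [-130.26172491 -124.1334936   122.60630266  131.22010284] 100.2449126600406
```

>>> step_arm(series=[-0.4, 0.6, -3, 0, 1, 0, 0, -4, 0, 1, 0, 0, -3, 0, 1, 0, 0, -2, 0, 1, 0, 0, 0, 0, 1, 0, 0, 0, 0, 1])

```text
clock: 25.18
eef_pos: [623.8, -7.0, 169.4]
eef_rot: [-3.142, -0.001, -0.207]
wrist_force: [-4.0, 0.4, 6.0]
finger_gap: 26.1
finger_force: 45.0
```

```bash
python3 m.py | tail -1
```

```text
plate 42.13360165435051 [-129.29188048 -124.37178565  124.11659414  128.74487258] 88.31117282110041
```

>>> step_arm(series=[0, 0, 0, 0, 0.6, 0, 0, 0, 0, 0.6, 0, 0, 0, 0, 0.6, 0, 0, 20, 0, 0.5, 0, 0, 30, 0, 0.4, -25, -25, 10, 0, 0.4, -30, -28, 0, 0, 0.4, -30, -28, 0, 0, 0.4, -30, -28, 0, 0, 0.4, -30, -28, 0, 0, 0.4, -30, -28, 0, 0, 0.4, -30, -28, 0, 0, 0.4, -30, -20, 0, 0, 0.4, 0, 0, 0, 0, 0.4, 0, 0, 0, 0, 0.4])

```text
clock: 27.1
eef_pos: [389.1, -219.8, 228.6]
eef_rot: [3.142, -0.001, -0.207]
wrist_force: [-0.2, 0.9, 0.4]
finger_gap: 56.2
finger_force: 0.0
```

```bash
cat > p.py <<'E'
from h import *
s=manip.read_state(); print(s['eef_pos'],s['eef_rot'],s['finger_gap'])
im,w=cloud("wrist"); cv2.imwrite("pics/w4.png",im)
comps(w,70,85,(340,470),(-290,-130),"pinW",60)
comps(w,36,50,(340,470),(-290,-130),"blockW",60)
im,w=cloud("top"); cv2.imwrite("pics/t4.png",im)
comps(w,70,85,(340,470),(-290,-130),"pinT",20)
comps(w,84,95,(500,750),(-160,160),"plate",50)
comps(w,130,146,(500,750),(-160,160),"rim",50)
comps(w,12,35,(490,700),(-420,-160),"tray",100)
E
python3 p.py
```

```text
[ 389.14865103 -219.76870619  228.61113098] [ 3.14155196e+00 -5.17904058e-04 -2.07398859e-01] 56.21650527467609
pinW 397 [ 421.7 -191.1   76.7] [ 421.2 -190.7] [19.9 19.8] 75.3
pinW 385 [ 396.6 -231.4   76.7] [ 395.6 -231.4] [19.9 20.1] 72.8
blockW 3089 [ 409.4 -210.8   41.3] [ 408.2 -210.8] [96.2 50.3] 57.9
pinT 23 [ 420.4 -184.7   77.2] [ 421.6 -185. ] [ 6.9 18.1] 68.8
plate 2043 [610.9  -5.5  88.8] [623.1  -7. ] [263.9 101.6] 78.4
plate 122 [644.7  62.5  88.8] [644.3  62.6] [31.8 24. ] 76.7
plate 127 [637.2  24.9  88.9] [636.7  25.1] [32.9 23.4] 76.7
plate 117 [622.1 -42.8  89.1] [621.9 -43.4] [30.5 23.9] 78.3
plate 126 [614.  -80.1  89.1] [613.8 -79.3] [31.7 23.6] 77.7
rim 394 [621.8  -4.1 137.9] [623.2  -7. ] [182.1  41.9] 77.9
tray 505 [ 600.2 -296.7   21.8] [ 595.6 -284.3] [136.6 208.1] 3.8
```

View pics/w4.png

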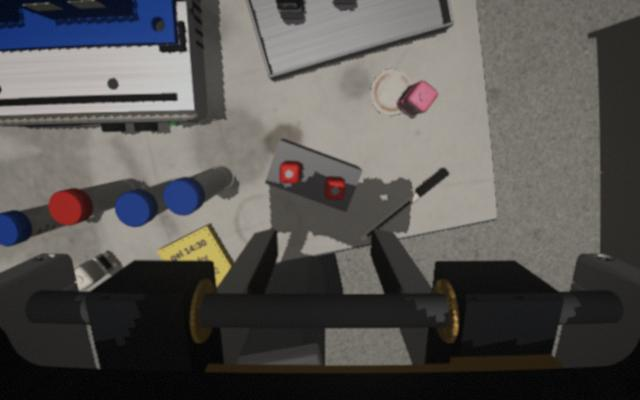

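The module sits at (623.2,-7.0) and level, with the plate top at 88.5. The pins are at px (290,173) and (336,188). I'll turn 90° so the fingers clear the wells, then grip pin 1.

>>> step_arm(series=[4, 3.6, -5, 0.175, 0.4, 4, 3.6, -10, 0.175, 0.4, 4, 3.6, -10, 0.175, 0.4, 4, 3.6, -10, 0.175, 0.4, 4, 3.6, -10, 0.175, 0.4, 4, 3.6, -10, 0.175, 0.4, 4, 3.6, -10, 0.175, 0.4, 4, 3.6, -10, 0.175, 0.4, 0, 0, -10, 0.171, 0.4, 0, 0, 0, 0, 0.4, 0, 0, 0, 0, 0.4])

```text
clock: 28.58
eef_pos: [421.1, -190.9, 143.7]
eef_rot: [3.141, 0.0, 1.36]
wrist_force: [-0.1, -0.5, -0.6]
finger_gap: 56.5
finger_force: 0.0
```

```bash
python3 p.py | grep -v tray
```

```text
[ 421.0771006  -190.94142125  143.74400433] [3.14128608e+00 7.27684887e-05 1.36046788e+00] 56.485977476035806
pinW 681 [ 420.7 -188.9   76.7] [ 420.5 -190.4] [20.1 20. ] 75.1
pinW 635 [ 395.7 -228.8   76.6] [ 395.1 -230.6] [19.6 19.5] 77.6
blockW 4543 [ 409.4 -206.3   41.2] [ 407.6 -211. ] [97.1 50.2] 57.9
plate 2036 [610.7  -5.9  88.8] [623.7  -8.2] [265.8 102.2] 78.7
plate 126 [644.6  62.5  89.3] [644.2  62.4] [31.4 24.1] 77.6
plate 127 [636.8  25.   89.3] [637.   25.4] [33.3 23. ] 77.0
plate 116 [621.7 -43.   89.5] [621.8 -43.4] [30.7 22.8] 76.2
plate 123 [613.8 -79.9  89.3] [614.1 -79.2] [31.2 24. ] 77.7
rim 188 [631.6  43.1 138. ] [634.   41.5] [83.4 41.4] 78.8
rim 196 [615.  -57.2 137.9] [614.  -49.9] [94.4 41.2] 78.3
```

>>> step_arm(series=[-0.3, 0.3, -35, 0, 0.45, 0, 0, -25, 0, 0.5, 0, 0, -11, 0, 0.5, 0, 0, 0, 0, 0.8, 0, 0, 0, 0, 1, 0, 0, 0, 0, 1, 0, 0, 0, 0, 1, 0, 0, 0, 0, 1, 0, 0, 0, 0, 1, 0, 0, 20, 0, 1, 0, 0, 30, 0, 1, 0, 0, 40, 0, 1, 0, 0, 40, 0, 1, 0, 0, 0, 0, 1], squeeze=30)

```text
clock: 30.42
eef_pos: [421.3, -191.3, 205.1]
eef_rot: [3.137, 0.002, 1.364]
wrist_force: [-0.3, 0.7, -0.5]
finger_gap: 20.3
finger_force: 29.6
```

>>> step_arm(series=[15, 8, 0, 0, 1, 25, 13, 0, 0, 1, 30, 16, 0, 0, 1, 30, 16, 0, 0, 1, 25, 13, 0, 0, 1, 18, 9, 0, 0, 1, 9.5, 5, 0, 0, 1, 0, 0, 0, 0, 1, 0, 0, 0, 0, 1])

```text
clock: 31.55
eef_pos: [572.5, -111.0, 202.1]
eef_rot: [-3.141, 0.0, 1.364]
wrist_force: [-0.4, 0.2, -1.0]
finger_gap: 20.2
finger_force: 29.6
```

```bash
python3 - <<'E'
from h import *
s=manip.read_state(); print(s['eef_pos'],s['eef_rot'],s['finger_gap'])
im,w=cloud("wrist"); cv2.imwrite("pics/w5.png",im)
comps(w,84,95,(500,750),(-180,160),"plate",50)
comps(w,40,80,(540,600),(-140,-90),"hole",10)
z=w[...,2]; k=(abs(w[...,0]-573.8)<12)&(abs(w[...,1]+111)<12); v,u=np.where(k)
if len(v): print("pix of hole region",u.min(),u.max(),v.min(),v.max(),np.nanmin(z[k]))
im,w=cloud("top"); cv2.imwrite("pics/t5.png",im); comps(w,130,146,(500,750),(-160,160),"rim",50)
comps(w,84,95,(500,750),(-180,160),"plateT",50)
E
```

```text
[ 572.49086403 -110.96976009  202.13883574] [-3.14097887e+00  2.63672932e-05  1.36351748e+00] 20.169781373385288
plate 11533 [601.6 -33.5  88.3] [615.5 -41.5] [178.9  84.9] 77.8
plate 996 [631.2  36.7  88.4] [633.  35.] [20.  31.8] 78.3
plate 1759 [617.4 -40.   88.4] [617.  -40.6] [34.2 32.1] 78.5
plate 1466 [609.4 -78.3  88.3] [608.9 -78.1] [31.5 32.1] 77.9
plate 186 [ 554.1 -120.5   85. ] [ 558.3 -116.3] [23.5 15.3] 77.2
plate 234 [ 641.4 -138.7   85.1] [ 634.3 -131.2] [23.4 24.9] 78.7
hole 97 [553.3 -94.1  79.6] [550.2 -94.1] [11.9 20.6] 78.1
hole 11 [543.7 -96.8  79.6] [543.4 -96.9] [2.  5.5] 77.8
hole 94 [ 572.  -115.2   65.1] [ 571.7 -114.5] [ 8. 12.] 57.9
hole 69 [ 543.4 -111.7   79.7] [ 545.1 -113.9] [17.7  9.9] 89.0
hole 23 [ 577.4 -130.7   79.6] [ 576.8 -131.2] [5.8 6.3] 2.6
hole 17 [ 583.7 -129.9   79.7] [ 584.9 -130.8] [5.4 6.8] 21.3
hole 38 [ 594.  -136.6   65.9] [ 593.3 -136.1] [ 3.7 13.4] 68.0
pix of hole region 278 367 193 364 45.79192515003632
rim 348 [624.2   9.  137.8] [6.251e+02 1.000e-01] [166.6  41.6] 78.0
plateT 1471 [614.2  35.8  89. ] [629.9  18.9] [209.5  99.7] 78.8
plateT 124 [644.7  62.3  89.4] [644.7  62.2] [31.8 24.2] 78.2
plateT 131 [637.3  24.9  89.3] [636.8  25.3] [33.1 24. ] 77.6
plateT 117 [621.9 -43.   89.2] [621.7 -43.3] [30.3 23.4] 77.5
plateT 88 [615.5 -75.   89.2] [614.6 -74.5] [22.2 24.7] 76.1
```

View pics/w5.png

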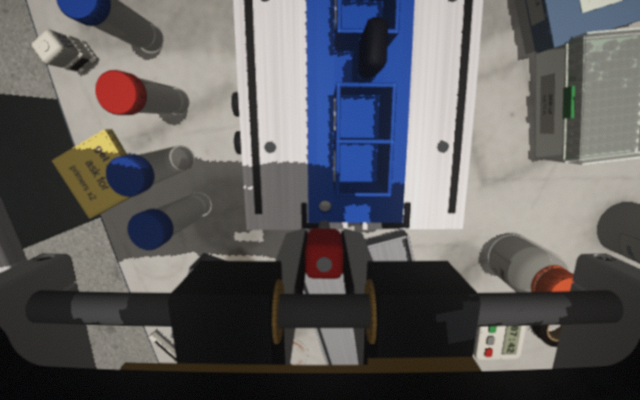

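The hole shows at px (325,206) and the held red head at (325,252). I'll measure both.

```bash
cat > hole.py <<'E'
from h import *
import sys
hx,hy=float(sys.argv[1]),float(sys.argv[2])
info=manip.camera_info("wrist"); eye=np.array(info['eye'])
s=manip.read_state(); print(s['eef_pos'],s['eef_rot'][2])
im,w=cloud("wrist"); z=w[...,2]; i=im.astype(float)
d=w-eye; t=(88.4-eye[2])/d[...,2]; Q=eye+d*t[...,None]   # ray hits plate top
blue=(i[...,0]>1.8*i[...,2])
near=np.hypot(Q[...,0]-hx,Q[...,1]-hy)<10
k=near&~blue&~((i[...,2]>1.6*i[...,1])&(i[...,2]>60))
n,l,st,c=cv2.connectedComponentsWithStats(k.astype(np.uint8))
for j in range(1,n):
    if st[j,4]>20:
        p=Q[l==j][:,:2].astype(np.float32); print("hole",st[j],p.mean(0),cv2.minEnclosingCircle(p),cv2.minAreaRect(p))
red=(i[...,2]>1.7*i[...,1])&(i[...,2]>1.7*i[...,0])
tip=s['eef_pos'][2]-66; h=tip+72
k=red&(abs(z-h)<6); p=w[k]; 
if len(p): print("head",len(p),np.median(p,0),cv2.minAreaRect(p[:,:2].astype(np.float32)))
E
python3 hole.py 573.8 -111
```

```text
[ 572.54170987 -111.1405763   202.50663221] 1.3631973460719091
hole [318 200  13  12 115] [ 573.62463 -109.05474] ((573.4474487304688, -109.2110824584961), 5.512362003326416) ((573.6498413085938, -109.25154876708984), (10.098926544189453, 10.06983470916748), 33.83753204345703)
head 1117 [ 573.14724344 -108.04357012  205.87461504] ((572.80615234375, -110.05760955810547), (19.228057861328125, 20.077228546142578), 77.74360656738281)
```

>>> step_arm(series=[0.9, 1.2, -20, 0, 1, 0, 0, -15, 0, 1, 0, 0, -5, 0, 1, 0, 0, 0, 0, 1, 0, 0, -4, 0, 1, 0, 0, -4, 0, 1, 0, 0, -4, 0, 1, 0, 0, -4, 0, 1, 0, 0, 0, 0, 1])

```text
clock: 32.83
eef_pos: [573.7, -109.6, 146.1]
eef_rot: [-3.141, -0.0, 1.364]
wrist_force: [-0.7, 0.1, -0.1]
finger_gap: 20.2
finger_force: 29.6
```

>>> step_arm(series=[0, 0, -5, 0, 1, 0, 0, -6, 0, 1, 0, 0, -6, 0, 1, 0, 0, -5, 0, 1, 0, 0, -2.5, 0, 1, 0, 0, -1.5, 0, 1, 0, 0, 0, 0, 1])

```text
clock: 33.7
eef_pos: [573.8, -109.6, 120.5]
eef_rot: [3.141, -0.0, 1.364]
wrist_force: [0.3, 0.2, 0.4]
finger_gap: 19.6
finger_force: 29.6
```

>>> step_arm(series=[0, 0, -1, 0, 1, 0, 0, -1, 0, 1, 0, 0, 0, 0, 1])

```text
clock: 34.08
eef_pos: [574.0, -109.7, 120.2]
eef_rot: [3.14, 0.0, 1.364]
wrist_force: [-7.3, 1.2, 14.7]
finger_gap: 20.2
finger_force: 29.6
```

>>> step_arm(series=[0, 0, 1, 0, 0.6, 0, 0, 0, 0, 0.6, 0, 0, 0, 0, 0.6, 0, 0, 15, 0, 0.6, 0, 0, 25, 0, 0.5, -20, -13.5, 0, 0, 0.45, -28, -19, 0, 0, 0.4, -30, -20.4, 0, 0, 0.4, -30, -20.4, 0, 0, 0.4, -30, -20.4, 0, 0, 0.4, -25, -17, 0, 0, 0.4, -15.7, -10.5, 0, 0, 0.4, 0, 0, 0, 0, 0.4, 0, 0, 0, 0, 0.4])

```text
clock: 35.83
eef_pos: [395.7, -230.7, 160.0]
eef_rot: [3.141, 0.0, 1.364]
wrist_force: [0.6, -0.5, -0.2]
finger_gap: 56.5
finger_force: 0.0
```

```bash
python3 p.py | grep -v plate; python3 - <<'E'
from h import *
w=None
im,w=cloud("top"); comps(w,115,132,(540,600),(-140,-80),"pin1 head",10)
comps(w,84,95,(500,750),(-180,160),"plateT",500)
comps(w,50,70,(490,700),(-420,-160),"stops")
E
```

```text
[ 395.67610661 -230.67241662  159.9640959 ] [3.14080037e+00 1.99451471e-04 1.36386316e+00] 56.5198885265188
pinW 599 [ 395.3 -229.7   76.6] [ 395.  -230.9] [20.  19.9] 74.3
blockW 5280 [ 411.  -204.6   41.2] [ 407.5 -211. ] [95.5 50.2] 57.7
pinT 58 [ 395.6 -230.1   77.1] [ 394.5 -231.8] [19.3 19.3] 75.6
rim 387 [622.   -3.2 138. ] [623.2  -7.4] [181.9  42.1] 77.6
tray 499 [ 599.5 -299.1   22.2] [ 595.5 -284.4] [136.6 208.2] 3.7
pin1 head 71 [ 572.4 -108.   124.6] [ 574.1 -109.2] [20.4 19.8] 79.2
plateT 1972 [612.2  -0.8  88.8] [621.5  -7.7] [265.4 108.3] 78.7
stops 93 [ 591.4 -225.6   55.6] [ 591.6 -226.1] [23.2 28.6] 73.8
stops 88 [ 593.2 -284.2   55.6] [ 594.  -285.6] [23.4 25.7] 84.8
stops 96 [ 595.7 -345.6   56.1] [ 597.5 -346.5] [24.4 27.8] 78.0
```

Pin 1 is home, with its head top at 124.6. Now pin 2.

>>> step_arm(series=[-0.4, -0.2, -35, 0, 0.45, 0, 0, -35, 0, 0.5, 0, 0, -18, 0, 0.5, 0, 0, 0, 0, 0.8, 0, 0, 0, 0, 1, 0, 0, 0, 0, 1, 0, 0, 0, 0, 1, 0, 0, 0, 0, 1, 0, 0, 0, 0, 1, 0, 0, 20, 0, 1, 0, 0, 30, 0, 1, 0, 0, 40, 0, 1, 0, 0, 40, 0, 1, 0, 0, 0, 0, 1])

```text
clock: 37.72
eef_pos: [395.5, -231.6, 204.2]
eef_rot: [3.137, 0.002, 1.364]
wrist_force: [0.0, 0.0, -0.9]
finger_gap: 19.8
finger_force: 29.7
```

>>> step_arm(series=[0, 0, 30, 0, 1, 10, 12, 25, 0, 1, 25, 30, 0, 0, 1, 30, 35, 0, 0, 1, 30, 36, 0, 0, 1, 30, 36, 0, 0, 1, 30, 36, 0, 0, 1, 30, 36, 0, 0, 1, 30, 36, 0, 0, 1, 30, 36, 0, 0, 1, 22, 26, 0, 0, 1, 10, 10.5, 0, 0, 1, 0, 0, -25, 0, 1, 0, 0, -29, 0, 1, 0, 0, 0, 0, 1, 0, 0, 0, 0, 1])

```text
clock: 39.72
eef_pos: [672.0, 98.4, 203.3]
eef_rot: [3.141, -0.0, 1.364]
wrist_force: [0.0, 0.3, -0.1]
finger_gap: 19.9
finger_force: 29.7
```

```bash
python3 hole.py 672.4 98.8
```

```text
[671.95986642  98.44841225 203.25332926] 1.3636931210919099
hole [319 201  13  13 122] [672.994   98.8335] ((672.9950561523438, 98.91295623779297), 5.637244701385498) ((673.1233520507812, 98.75091552734375), (10.877948760986328, 10.294957160949707), 7.075392246246338)
head 1176 [672.45219356 101.26698807 207.42390701] ((672.0906982421875, 98.93959045410156), (19.592239379882812, 20.046838760375977), 78.07588195800781)
```

>>> step_arm(series=[1, 0.2, -20, 0, 1, 0, 0, -15, 0, 1, 0, 0, -5, 0, 1, 0, 0, 0, 0, 1, 0, 0, -4, 0, 1, 0, 0, -4, 0, 1, 0, 0, -4, 0, 1, 0, 0, -5, 0, 1, 0, 0, 0, 0, 1])

```text
clock: 40.9
eef_pos: [672.5, 98.7, 144.9]
eef_rot: [-3.141, 0.0, 1.364]
wrist_force: [-1.1, -0.1, -1.0]
finger_gap: 19.9
finger_force: 29.7
```

>>> step_arm(series=[0, 0, -5, 0, 1, 0, 0, -6, 0, 1, 0, 0, -5, 0, 1, 0, 0, -4, 0, 1, 0, 0, -3, 0, 1, 0, 0, -1.5, 0, 1, 0, 0, -1.5, 0, 1, 0, 0, 0, 0, 1])

```text
clock: 41.9
eef_pos: [672.7, 98.7, 119.6]
eef_rot: [3.141, -0.0, 1.364]
wrist_force: [0.1, -1.0, -0.5]
finger_gap: 19.9
finger_force: 29.7
```

>>> step_arm(series=[0, 0, -1, 0, 1, 0, 0, -1, 0, 1, 0, 0, 0, 0, 1])

```text
clock: 42.28
eef_pos: [672.8, 98.7, 119.3]
eef_rot: [3.141, -0.0, 1.364]
wrist_force: [-6.8, -0.7, 12.6]
finger_gap: 19.6
finger_force: 29.7
```

>>> step_arm(series=[0, 0, 1, 0, 0.6, 0, 0, 0, 0, 0.6, 0, 0, 0, 0, 0.6, 0, 0, 15, 0, 0.6, 0, 0, 35, 0, 0.5, 0, 0, 30, 0, 0.3, -30, -1.7, 0, 0, 0.2, -35, -2, 0, 0, 0.2, -40, -2, 0, 0, 0.2, -40, -2, 0, 0, 0.2, -40, -2, 0, 0, 0.2, -35, -2, 0, 0, 0.2, -23, -1.5, 0, 0, 0.2, 0, 0, 0, 0, 0.2, 0, 0, 0, 0, 0.2])

```text
clock: 44.15
eef_pos: [430.6, 85.5, 199.1]
eef_rot: [3.14, -0.0, 1.364]
wrist_force: [-0.2, -0.1, 0.2]
finger_gap: 75.5
finger_force: 0.0
```

```bash
cat > t.py <<'E'
from h import *
s=manip.read_state(); print(s['eef_pos'],s['eef_rot'],s['finger_gap'])
im,w=cloud("wrist"); cv2.imwrite("pics/w6.png",im)
comps(w,106,118,(380,480),(-150,150),"capW",60)
im,w=cloud("top"); cv2.imwrite("pics/t6.png",im)
comps(w,106,118,(380,480),(-150,150),"capT",20)
comps(w,190,212,(560,690),(-150,150),"seatedcap",30)
comps(w,117,132,(540,700),(-140,130),"pin head",30)
comps(w,132,146,(540,700),(-140,130),"rim",60)
comps(w,12,35,(490,700),(-420,-160),"tray",100)
comps(w,50,70,(490,700),(-420,-160),"stops")
E
python3 t.py
```

```text
[430.59552618  85.52460944 199.1276491 ] [ 3.14030429e+00 -4.16605593e-04  1.36375152e+00] 75.4664186036006
capW 1326 [429.7  88.9 110.1] [429.6  88.3] [32.9 33. ] 14.4
capW 737 [438.2  22.5 110. ] [438.2  23.1] [19.8 32.8] 77.5
capW 864 [423.  -43.3 110.3] [422.6 -43.8] [29.5 33. ] 79.3
capT 66 [437.5   5.6 110.5] [436.1   4.7] [13.6 31.4] 86.9
capT 152 [422.5 -49.8 111.1] [421.5 -48.9] [31.1 31.4] 2.3
capT 151 [423.8 -95.2 111.1] [422.7 -94.5] [31.3 31.7] 2.2
pin head 68 [671.7  96.9 124.3] [673.   96.6] [19.9 20.3] 77.1
pin head 47 [614.7  46.8 125.6] [614.2  46.9] [74.1  2.3] 77.9
pin head 44 [591.3 -59.5 125.9] [592.3 -55.4] [71.3  2.4] 77.2
pin head 67 [ 573.8 -108.3  124.8] [ 574.1 -109.3] [20.3 19. ] 75.4
rim 362 [621.9  -1.6 138. ] [623.4  -7.2] [181.7  41.6] 77.9
tray 511 [ 598.2 -298.6   21.9] [ 595.5 -284.7] [136.2 208.5] 3.8
stops 94 [ 591.2 -225.9   55.4] [ 591.3 -226.4] [24.4 26.2] 75.5
stops 89 [ 593.2 -284.1   56.6] [ 594.5 -285.4] [24.1 25.8] 80.7
stops 94 [ 595.8 -346.1   56.2] [ 597.  -346.2] [25.5 26.1] 80.0
```

>>> step_arm(series=[-0.8, 2.2, -35, 0, 0.25, 0, 0, -35, 0, 0.3, 0, 0, -19, 0, 0.3, 0, 0, 0, 0, 0.6, 0, 0, 0, 0, 0.8, 0, 0, 0, 0, 0.8, 0, 0, 0, 0, 0.8, 0, 0, 0, 0, 0.8, 0, 0, 0, 0, 0.8], squeeze=15)

```text
clock: 45.38
eef_pos: [429.3, 87.8, 110.1]
eef_rot: [3.14, -0.0, 1.364]
wrist_force: [-1.1, 0.2, 6.1]
finger_gap: 32.8
finger_force: 15.0
```

>>> step_arm(series=[0, 0, 20, 0, 0.8, 0, 0, 45, 0, 0.8, 0, 0, 50, 0, 0.8, 0, 0, 35, 0, 0.8, 15, -2, 5, 0, 0.8, 30, -3.4, 0, 0, 0.8, 35, -3.8, 0, 0, 0.8, 40, -4.2, 0, 0, 0.8, 40, -4.2, 0, 0, 0.8, 32, -3.4, 0, 0, 0.8, 16.5, -2, 0, 0, 0.8, 0, 0, 0, 0, 0.8, 0, 0, 0, 0, 0.8])

```text
clock: 47.0
eef_pos: [636.8, 64.8, 264.5]
eef_rot: [-3.141, 0.0, 1.364]
wrist_force: [-0.5, 0.6, -0.9]
finger_gap: 33.4
finger_force: 15.0
```

```bash
cat > q.py <<'E'
from h import *
s=manip.read_state(); print(s['eef_pos'],s['eef_rot'][2],s['finger_gap'])
im,w=cloud("wrist"); cv2.imwrite("pics/w7.png",cv2.resize(im,None,fx=1.2,fy=1.2))
T=s['eef_pos'][2]
comps(w,T-6,T+8,(500,720),(-150,150),"held cap",60)
comps(w,132,146,(540,700),(-140,130),"rimW",60)
im,w=cloud("top")
comps(w,T-6,T+8,(500,720),(-150,150),"held capT",20)
comps(w,132,146,(540,700),(-140,130),"rim",60)
E
python3 q.py
```

```text
[636.84179584  64.77910003 264.47234849] 1.3639074697003102 33.432128748869374
held cap 3632 [637.3  68.3 264.5] [634.9  66.3] [33.7 55.1] 63.2
rimW 430 [650.3  79.1 137.8] [637.1  61.3] [47.1 40. ] 78.1
rimW 77 [606.5 -18.6 136.9] [606.2 -19.4] [ 3.6 12.1] 77.3
rimW 76 [632.8 -24.2 137.2] [632.6 -24.7] [ 3.7 12.1] 77.2
rimW 363 [606.  -91.5 137.3] [607.3 -79.4] [35.5 40.1] 77.4
rim 154 [613.3 -60.2 137.8] [611.7 -59. ] [75.4 41.2] 78.5
```

View pics/w7.png

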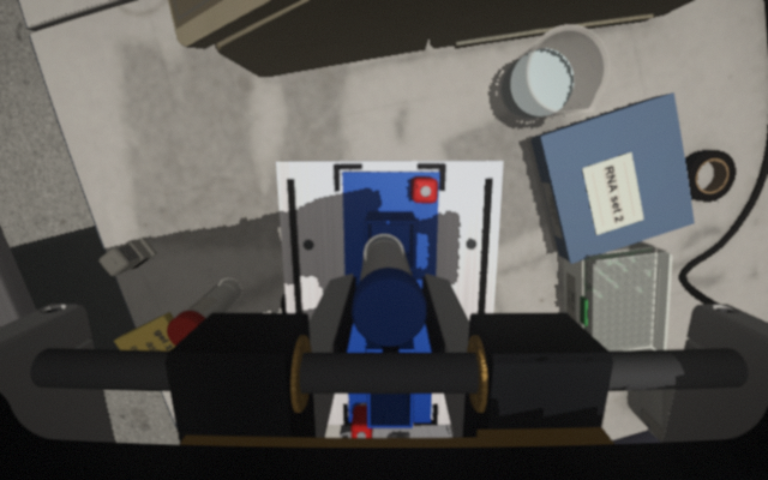

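The tube hangs upright over the well and pin 2's head (425,190) is down. Lower.

>>> step_arm(series=[1.2, 0.3, -15, 0, 0.8, 0, 0, -15, 0, 0.8, 0, 0, -15, 0, 0.8, 0, 0, -12, 0, 0.8, 0, 0, -4, 0, 0.8, 0, 0, -3, 0, 0.8, 0, 0, 0, 0, 0.8, 0, 0, 0, 0, 0.8])

```text
clock: 48.1
eef_pos: [638.6, 65.0, 200.6]
eef_rot: [-3.142, -0.0, 1.364]
wrist_force: [0.6, -0.5, -0.3]
finger_gap: 33.0
finger_force: 15.0
```

>>> step_arm(series=[0, 0, -1.5, 0, 0.8, 0, 0, 0, 0, 0.45, 0, 0, 0, 0, 0.45, 0, 0, 0, 0, 0.45, 0, 0, 20, 0, 0.45, 0, 0, 35, 0, 0.3, -25, -13, 0, 0, 0.2, -35, -18, 0, 0, 0.2, -35, -18, 0, 0, 0.2, -35, -18, 0, 0, 0.2, -35, -18, 0, 0, 0.2, -30, -15, -20, 0, 0.2, -21, -10, -30, 0, 0.2, 0, 0, 0, 0, 0.2, 0, 0, 0, 0, 0.2])

```text
clock: 49.98
eef_pos: [423.6, -44.9, 205.1]
eef_rot: [3.14, -0.0, 1.364]
wrist_force: [0.7, -0.2, 0.4]
finger_gap: 74.9
finger_force: 0.0
```

```bash
python3 t.py
```

```text
[423.64636471 -44.90912587 205.13648893] [ 3.13994920e+00 -1.54596727e-04  1.36377529e+00] 74.90417679744314
capW 1429 [436.7  16.2 110.2] [436.9  16. ] [31.4 32.9] 77.3
capW 1250 [422.3 -46.  110.2] [422.  -46.5] [32.7 33.2] 79.4
capW 1137 [423.6 -93.4 110. ] [423.5 -94. ] [32.9 32.8] 77.9
capT 137 [437.3  15.2 110.9] [436.3  16.2] [31.4 26.4] 1.2
seatedcap 186 [637.8  65.4 199.7] [638.7  64.8] [32.5 32.9] 48.3
pin head 67 [670.8  97.  124.6] [671.5  97.4] [19.4 19.7] 71.9
pin head 47 [613.1  49.2 126. ] [612.8  49.3] [74.4  2. ] 77.7
pin head 41 [593.4 -44.6 124.1] [593.1 -46.2] [57.8  2.2] 77.1
pin head 66 [ 572.4 -108.   124.6] [ 574.2 -109. ] [19.9 19.7] 75.3
rim 177 [623.   42.1 138.4] [630.1  32.8] [104.2  41. ] 78.2
rim 172 [612.1 -57.5 138.4] [610.6 -57.2] [75.9 41.3] 78.6
tray 498 [ 597.3 -296.7   22.2] [ 595.1 -284.5] [135.8 208.1] 3.6
stops 96 [ 591.1 -225.7   56. ] [ 592.  -226.3] [23.8 28.4] 73.7
stops 89 [ 593.  -284.3   55.9] [ 594.9 -285.8] [23.7 26.2] 76.4
stops 97 [ 596.5 -345.2   55.7] [ 596.9 -346.5] [24.  28.1] 78.2
```

Tube 1 is seated, with its cap top at 200 and centred. Next tube.

>>> step_arm(series=[-1.5, -1.4, -35, 0, 0.25, 0, 0, -40, 0, 0.3, 0, 0, -20, 0, 0.3, 0, 0, 0, 0, 0.6, 0, 0, 0, 0, 0.8, 0, 0, 0, 0, 0.8, 0, 0, 0, 0, 0.8, 0, 0, 0, 0, 0.8, 0, 0, 0, 0, 0.8])

```text
clock: 51.2
eef_pos: [421.6, -46.5, 109.6]
eef_rot: [3.14, -0.0, 1.364]
wrist_force: [0.0, -0.1, 6.2]
finger_gap: 32.8
finger_force: 15.0
```

>>> step_arm(series=[0, 0, 20, 0, 0.8, 0, 0, 45, 0, 0.8, 0, 0, 50, 0, 0.8, 0, 0, 35, 0, 0.8, 15, 0.5, 5, 0, 0.8, 30, 1, 0, 0, 0.8, 35, 1, 0, 0, 0.8, 40, 1.2, 0, 0, 0.8, 40, 1.2, 0, 0, 0.8, 24, 1.2, 0, 0, 0.8, 12, 0.4, 0, 0, 0.8, 0, 0, 0, 0, 0.8, 0, 0, 0, 0, 0.8])

```text
clock: 52.82
eef_pos: [616.7, -40.0, 264.0]
eef_rot: [-3.141, 0.0, 1.364]
wrist_force: [-0.3, -0.3, -0.9]
finger_gap: 32.9
finger_force: 15.0
```

>>> step_arm(series=[-0.4, 0, -15, 0, 0.8, 0, 0, -15, 0, 0.8, 0, 0, -15, 0, 0.8, 0, 0, -12, 0, 0.8, 0, 0, -4, 0, 0.8, 0, 0, -3.5, 0, 0.8, 0, 0, -0.5, 0, 0.8, 0, 0, 0, 0, 0.8])

```text
clock: 53.82
eef_pos: [616.8, -39.9, 199.2]
eef_rot: [3.141, -0.0, 1.364]
wrist_force: [-1.0, -0.2, -0.1]
finger_gap: 18.6
finger_force: 0.0
```

The gripper closed to 18.6 mm, so the tube has slipped. Look.

```bash
python3 - <<'E'
from h import *
im,w=cloud("wrist"); cv2.imwrite("pics/w8.png",im)
comps(w,140,200,(540,700),(-140,130),"high",60)
im,w=cloud("top"); cv2.imwrite("pics/t8.png",cv2.resize(im[90:270,180:480],None,fx=2.6,fy=2.6))
im2,w2=cloud("scene"); cv2.imwrite("pics/s8.png",cv2.resize(im2[140:270,240:440],None,fx=4,fy=4))
E
```

```text
high 4129 [639.   64.6 199. ] [638.6  65.9] [32.4 33.3] 77.8
high 4490 [617.9 -33.7 167. ] [619.  -35.3] [41.4 87.8] 3.7
high 1072 [ 611.5 -120.   166.7] [ 610.3 -119.4] [32.7 21.9] 86.6
```

View pics/s8.png

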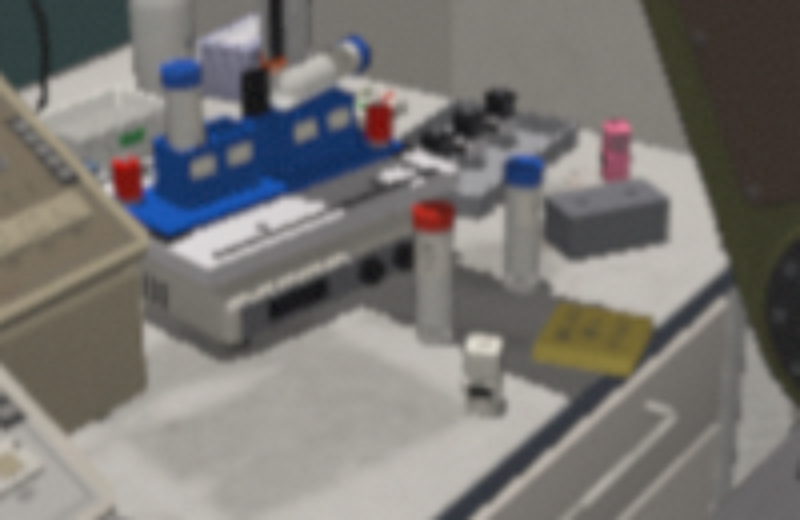

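View pics/w8.png

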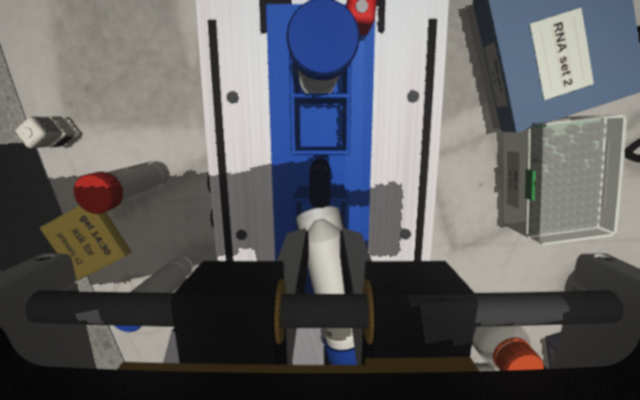

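The tube has tipped. It lies on the rims of wells -35 and -72, px (320,215) to (343,355), base by the fin and cap toward -y. I'll back off upward and measure it.

>>> step_arm(series=[0, 0, 20, 0, 0.6, 0, 0, 40, 0, 0.3, -5.5, -27, 10, 0, 0.2, -6, -30, 0, 0, 0.2, -6, -30, 0, 0, 0.2, -6, -30, 0, 0, 0.2, 0, 0, 0, 0, 0.2, 0, 0, 0, 0, 0.2])

```text
clock: 54.98
eef_pos: [593.3, -156.4, 269.0]
eef_rot: [3.141, -0.0, 1.364]
wrist_force: [-0.1, 0.2, 0.4]
finger_gap: 75.1
finger_force: 0.0
```

```bash
python3 - <<'E'
from h import *
s=manip.read_state(); print(s['eef_pos'],s['eef_rot'])
im,w=cloud("wrist"); cv2.imwrite("pics/w9.png",im)
a=-0.206; e=np.array([np.cos(a),np.sin(a)]); u=np.array([-np.sin(a),np.cos(a)]); C=np.array([623.4,-5.7])
z=w[...,2]; X=(w[...,:2]-C)@e; Y=(w[...,:2]-C)@u
k=(z>145)&(z<190)&(abs(X)<60)&(Y<-12)&(Y>-190)
for y in range(-190,-10,8):
    q=k&(Y>y)&(Y<y+8)
    if q.sum()>20: print(y,q.sum(),"X",np.percentile(X[q],[2,98]).round(1),"zmax",np.percentile(z[q],98).round(1),"blue" if np.median(im[q][:,0].astype(float)-im[q][:,2])>40 else "")
im,w=cloud("top"); comps(w,140,180,(540,700),(-180,130),"T",40)
comps(w,117,132,(540,700),(-140,130),"pin head",30)
comps(w,106,118,(380,480),(-150,150),"capT",20)
E
```

```text
[ 593.32929582 -156.41994358  269.02946076] [ 3.14145604e+00 -1.64894850e-04  1.36385580e+00]
-134 145 X [ 1.6 27.5] zmax 170.1 
-126 378 X [-0.  31.9] zmax 170.1 blue
-118 383 X [-0.  30.9] zmax 169.9 
-110 345 X [-1.  26.8] zmax 168.3 
-102 349 X [-3.3 24.9] zmax 168.5 
-94 377 X [-4.9 23.1] zmax 168.2 
-86 357 X [-6.6 21.3] zmax 168.5 
-78 375 X [-8.1 19.6] zmax 168.2 
-70 374 X [-9.7 17.8] zmax 168.4 
-62 391 X [-11.4  16.9] zmax 168.3 
-54 390 X [-12.8  14.6] zmax 168.3 
-46 391 X [-14.2  13. ] zmax 168.1 
-38 394 X [-15.9  11.1] zmax 168.2 
-30 392 X [-17.2   9.5] zmax 168.1 
-22 52 X [-8.2  8.7] zmax 167.6 
-14 61 X [-4.7  0.1] zmax 174.4 
T 54 [624.8  63.5 159.4] [630.3  67.6] [33.9 15.4] 81.8
T 86 [618.8  -5.4 175.4] [622.1  -6.7] [33.2 15.2] 86.4
T 612 [611.4 -82.7 165.9] [617.1 -81.5] [109.6  36.9] 89.1
pin head 69 [670.3  96.8 124.2] [671.2  97.6] [20.5 19.8] 69.1
pin head 46 [612.8  46.7 124.6] [613.1  49.2] [74.5  2.1] 77.6
pin head 47 [591.4 -54.2 125.2] [591.2 -53.2] [72.1  1.9] 77.2
pin head 68 [ 572.6 -108.   124.8] [ 573.9 -108.9] [19.7 20.7] 75.4
capT 152 [437.1  12.9 110.7] [436.4  13.7] [31.3 31.3] 2.0
```

View pics/w9.png

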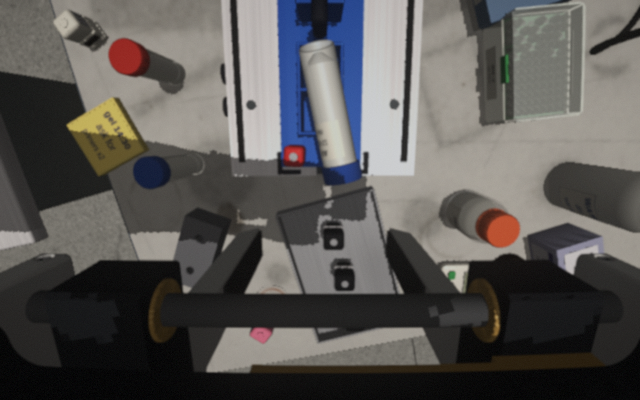

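The view shows the tube horizontal, body px (318,55) to cap (342,172), with everything else standing. I'll grip it lightly by the cap so the base can swing down under gravity as I lift.

>>> step_arm(series=[10, 14, -10, 0.07, 0.3, 10.4, 14.5, -20, 0.07, 0.4, 0, 0, -20, 0.067, 0.42, 0, 0, -30, 0, 0.42, 0, 0, -20, 0, 0.42, 0, 0, -10, 0, 0.42, 0, 0, 0, 0, 0.6, 0, 0, 0, 0, 0.75, 0, 0, 0, 0, 0.8, 0, 0, 0, 0, 0.8, 0, 0, 0, 0, 0.8], squeeze=4)

```text
clock: 56.45
eef_pos: [613.7, -128.5, 159.3]
eef_rot: [3.141, 0.0, 1.571]
wrist_force: [0.6, -0.9, 1.3]
finger_gap: 33.3
finger_force: 4.0
```

>>> step_arm(series=[0, 0, 15, 0, 0.8, 0, 0, 20, 0, 0.8, 0, 0, 25, 0, 0.8, 0, 0, 25, 0, 0.8, 0, 0, 25, 0, 0.8, 0, 0, 20, 0, 0.8, 0, 0, 0, 0, 0.8, 0, 0, 0, 0, 0.8, 0, 0, 0, 0, 0.8])

```text
clock: 57.58
eef_pos: [613.4, -128.4, 288.0]
eef_rot: [-3.14, -0.0, 1.571]
wrist_force: [-0.3, 0.1, -0.4]
finger_gap: 33.3
finger_force: 4.0
```

```bash
python3 - <<'E'
from h import *
s=manip.read_state(); print(s['eef_pos'],s['finger_gap'])
im,w=cloud("wrist")
im2,w2=cloud("scene")
cv2.imwrite("pics/x1.png",np.hstack([cv2.resize(im[:,160:480],(400,500)),cv2.resize(im2[90:220,260:364],(400,500))]))
E
```

```text
[ 613.37241915 -128.36177822  288.00773346] 33.26534978397259
```

View pics/x1.png

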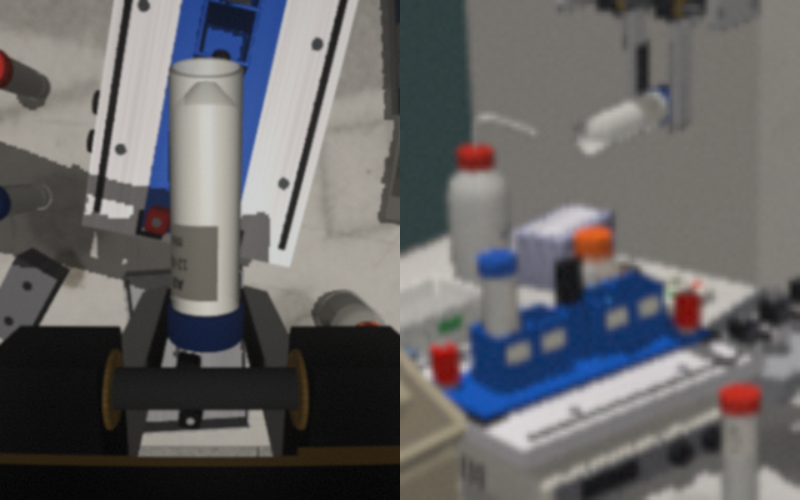

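It stayed horizontal with no droop, base toward +y. I'll right it against the deck's -y edge, first moving beside that edge with a 3 N grip and measuring the slope.

>>> step_arm(series=[-15, -15, 0, -0.05, 0.8, -20, -20, 0, -0.05, 0.8, -25, -25, 0, -0.05, 0.8, -25, -25, 0, -0.057, 0.8, -20, -20, -30, 0, 0.8, -5, -5, -40, 0, 0.8, 0, -3, -40, 0, 0.8, 0, 0, -20, 0, 0.8, 0, 0, 0, 0, 0.8, 0, 0, 0, 0, 0.8], squeeze=3)

```text
clock: 58.92
eef_pos: [504.0, -241.6, 160.0]
eef_rot: [3.14, 0.0, 1.364]
wrist_force: [0.5, -0.4, -1.7]
finger_gap: 32.8
finger_force: 3.0
```

```bash
cat > sl.py <<'E'
from h import *
s=manip.read_state(); P=s['eef_pos'].copy(); P[2]-=6; print("TCP",s['eef_pos'],s['eef_rot'][2],s['finger_gap'],s['finger_force'],s['wrist_force'])
yaw=s['eef_rot'][2]; u=np.array([np.cos(yaw),np.sin(yaw)]); e=np.array([u[1],-u[0]])
im,w=cloud("wrist"); D=w[...,:2]-P[:2]; X=D@e; Y=D@u; z=w[...,2]-P[2]
for y in range(-16,120,12):
    q=(abs(X)<4)&(Y>y)&(Y<y+12)&(z>-80)&(z<30)
    if q.sum(): 
        b=(abs(X)<22)&(Y>y)&(Y<y+12)&(z>np.percentile(z[q],95)-13)&(z<30); print(y,q.sum(),"ztop",np.percentile(z[q],[5,50,95]).round(1),"X",np.percentile(X[b],[2,98]).round(1))
E
python3 sl.py
```

```text
TCP [ 504.00090637 -241.57025784  159.99799157] 1.363873151540635 32.79381796089066 3.0000021681189537 [ 0.53544337 -0.38734419 -1.65858702]
-4 370 ztop [13.  14.7 16.3] X [-16.7  16.7]
8 425 ztop [ 7.4  9.3 13.4] X [-21.1  21.1]
20 389 ztop [4.2 5.9 7.8] X [-13.6  13.1]
32 388 ztop [0.5 2.4 4.5] X [-13.1  13.1]
44 388 ztop [-3.1 -1.1  1. ] X [-13.2  13.1]
56 391 ztop [-6.7 -4.7 -2.8] X [-13.3  13.2]
68 365 ztop [-9.9 -8.1 -6.3] X [-13.4  13.3]
80 380 ztop [-13.5 -11.6  -9.6] X [-12.9  13.3]
92 306 ztop [-16.7 -14.8 -13.1] X [-12.9  13.4]
116 184 ztop [-77.8 -73.7 -72.6] X [-21.2  21.1]
```

It has already drooped to 16°. A few vertical bounces should take it further.

>>> step_arm(series=[0, 0, 40, 0, 0.8, 0, 0, -20, 0, 0.8, 0, 0, 45, 0, 0.8, 0, 0, -30, 0, 0.8, 0, 0, 45, 0, 0.8, 0, 0, -30, 0, 0.8, 0, 0, 45, 0, 0.8, 0, 0, -35, 0, 0.8, 0, 0, 0, 0, 0.8])

```text
clock: 60.1
eef_pos: [503.0, -241.0, 218.1]
eef_rot: [-3.139, -0.001, 1.364]
wrist_force: [-0.0, 0.2, 0.2]
finger_gap: 33.4
finger_force: 3.0
```

```bash
python3 sl.py
```

```text
TCP [ 502.98029509 -241.03759301  218.08757335] 1.363859928063051 33.44692196586685 2.9999960213899612 [-0.01123051  0.16924175  0.17819465]
-16 211 ztop [-1.8  1.2  4.2] X [-16.6  16.8]
-4 263 ztop [ 4.5  7.2 10.4] X [-16.7  16.8]
8 523 ztop [-9.3  3.9 11.1] X [-21.3  21.3]
20 379 ztop [-32.6 -21.1 -12. ] X [-10.6   9.7]
32 280 ztop [-56.3 -45.  -35. ] X [-10.5   9.4]
44 208 ztop [-78.8 -68.3 -58.6] X [-10.8  10.2]
56 1 ztop [-79.8 -79.8 -79.8] X [-8.9  8.1]
```

It now hangs 63° down. I'll push its lower body gently against the deck's end face to finish the swing.

>>> step_arm(series=[0, 0, -20, 0, 0.8, 0, 0, -25, 0, 0.8, 0, 0, -18, 0, 0.8, 2, 9.8, 0, 0, 0.8, 3.1, 14.7, 0, 0, 0.8, 3.1, 14.7, 0, 0, 0.8, 2, 9.8, 0, 0, 0.8, 1.6, 7.8, 0, 0, 0.8, 1.6, 7.8, 0, 0, 0.8, 1.6, 7.8, 0, 0, 0.8, 1.6, 7.8, 0, 0, 0.8, 1.6, 7.8, 0, 0, 0.8, 1.6, 7.8, 0, 0, 0.8, 1.2, 6, 0, 0, 0.8, 0, 0, 0, 0, 0.8, 0, 0, 0, 0, 0.8])

```text
clock: 62.15
eef_pos: [524.6, -139.7, 155.9]
eef_rot: [-3.142, -0.0, 1.364]
wrist_force: [-0.4, 1.2, 0.1]
finger_gap: 33.5
finger_force: 3.0
```

```bash
python3 sl.py; python3 - <<'E'
from h import *
im,w=cloud("scene"); cv2.imwrite("pics/s10.png",cv2.resize(im[120:240,300:440],None,fx=5,fy=5)[:600])
im,w=cloud("wrist"); cv2.imwrite("pics/w10.png",im)
E
```

```text
TCP [ 524.57082448 -139.71436685  155.93816855] 1.363766567067118 33.46293593096962 2.9999596998095512 [-0.35940978  1.2011843   0.1261186 ]
-16 291 ztop [3.4 4.5 5.4] X [-16.7  16.8]
-4 326 ztop [3.7 4.7 5.6] X [-16.7  16.8]
8 680 ztop [-70.2 -16.6   5.4] X [-21.4  21.4]
20 175 ztop [-70.7 -69.7 -68.7] X [-21.2  21.2]
32 181 ztop [-71.  -69.8 -68.6] X [-21.   21.1]
44 181 ztop [-70.8 -69.7 -68.6] X [-20.8  21.2]
56 187 ztop [-70.6 -69.7 -68.4] X [-21.2  21. ]
68 198 ztop [-70.7 -69.7 -68.6] X [-21.   20.8]
80 197 ztop [-70.6 -69.4 -68. ] X [-20.8  21.2]
92 220 ztop [-70.7 -69.6 -68.3] X [-21.2  21. ]
104 218 ztop [-70.6 -69.6 -68.4] X [-21.   20.8]
116 226 ztop [-70.8 -69.5 -68.1] X [-20.8  21.2]
```

View pics/s10.png

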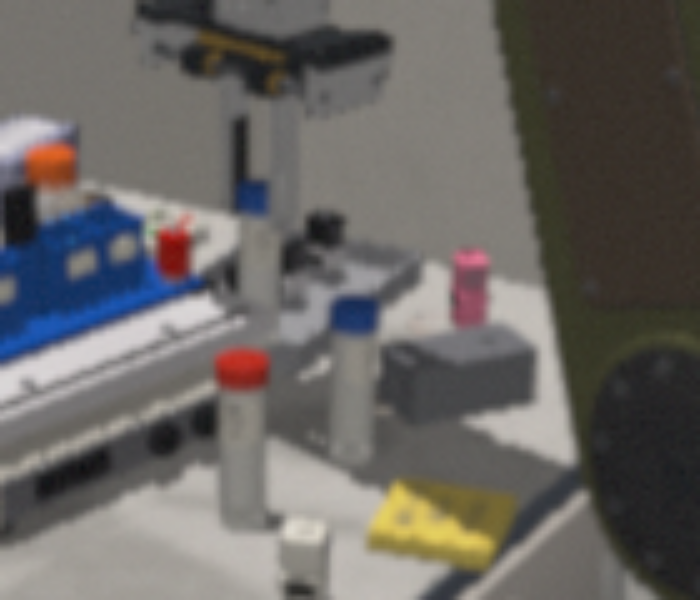

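The tube now hangs upright, with the cap top flat to within 1°. I'll firm the grip, lift, and carry it over the well at -72.

>>> step_arm(series=[0, 0, 0, 0, 0.8, 0, 0, 0, 0, 0.8, -1, -5, 0, 0, 0.8, 0, 0, 20, 0, 0.8, 0, 0, 35, 0, 0.8, 0, 0, 35, 0, 0.8, 0, 0, 22, 0, 0.8, 10, 8, 0, 0, 0.8, 20, 16, 0, 0, 0.8, 20, 16, 0, 0, 0.8, 20, 16, 0, 0, 0.8, 15, 12, 0, 0, 0.8, 0, 0, 0, 0, 0.8, 0, 0, 0, 0, 0.8], squeeze=20)

```text
clock: 64.05
eef_pos: [608.3, -76.8, 267.0]
eef_rot: [-3.14, 0.0, 1.364]
wrist_force: [-0.4, -0.6, -0.1]
finger_gap: 32.8
finger_force: 20.0
```

```bash
cat > wl.py <<'E'
from h import *
s=manip.read_state(); P=s['eef_pos']; print("TCP",P,s['finger_gap'],s['finger_force'])
a=-0.2072; e=np.array([np.cos(a),np.sin(a)]); u=np.array([-np.sin(a),np.cos(a)])
im,w=cloud("wrist"); z=w[...,2]
blue=im[...,0]>1.5*im[...,2].astype(float)
D=w[...,:2]-P[:2]; X=D@e; Y=D@u
k=blue&(abs(z-P[2])<7)&(abs(X)<20)&(abs(Y)<25)   # cap top
zt=np.median(z[k]); k&=abs(z-zt)<2.5; p=w[k][:,:2].astype(np.float32)
print("cap z",zt,"circle rel e,u",X[k].min(),X[k].max(),Y[k].min(),Y[k].max())
A=np.c_[X[k],Y[k],np.ones(k.sum())]; print("cap tilt",np.linalg.lstsq(A,z[k],rcond=None)[0][:2])
C=np.array([623.4,-5.7]); D=w[...,:2]-C; X=D@e; Y=D@u
r=(abs(z-137.5)<3)&(abs(X)<25)&(abs(Y)<95)
print("rim X",np.percentile(X[r],[.5,99.5]),"Y",np.percentile(Y[r],[.5,99.5]))
n,l,st,_=cv2.connectedComponentsWithStats((r).astype(np.uint8))
for i in range(1,n):
    if st[i,4]>40: q=l==i; print("  rim",st[i,4],X[q].min().round(1),X[q].max().round(1),Y[q].min().round(1),Y[q].max().round(1))
f=(abs(z-88.4)<2)&(abs(X)<20)&(abs(Y)<90)
n,l,st,_=cv2.connectedComponentsWithStats(f.astype(np.uint8))
for i in range(1,n):
    if st[i,4]>80: q=l==i; print("  floor",st[i,4],X[q].min().round(1),X[q].max().round(1),Y[q].min().round(1),Y[q].max().round(1))
cv2.imwrite("pics/wl.png",im)
E
python3 wl.py
```

```text
TCP [608.25363368 -76.80310871 267.03024152] 32.83521473795024 19.999926388263702
cap z 265.5524281211449 circle rel e,u -16.48919916233082 16.662882081959367 -18.09552595300229 15.734947988341428
cap tilt [-0.00330124  0.00664653]
rim X [-22.02075175  17.76657839] Y [-87.84411593  87.39271296]
  rim 965 -21.9 17.9 15.9 92.1
  rim 828 -22.2 17.8 -90.6 -14.6
  floor 1053 -19.6 14.7 23.4 52.6
  floor 446 1.8 20.0 -15.3 18.6
  floor 283 -20.0 -7.5 -14.4 15.8
  floor 974 -19.4 14.7 -50.9 -20.4
  floor 322 -18.7 14.8 -84.6 -62.4
```

The well needs about -1.8 mm across and +2.3 mm along relative to the held tube, which explains the earlier miss. Correct, then check lower down.

>>> step_arm(series=[-1.3, 2.6, -10, 0, 0.8, 0, 0, 0, 0, 0.8, 0, 0, 0, 0, 0.8])

```text
clock: 64.47
eef_pos: [607.2, -74.1, 258.0]
eef_rot: [3.142, 0.0, 1.364]
wrist_force: [0.3, 0.1, -0.0]
finger_gap: 32.7
finger_force: 20.0
```

```bash
python3 wl.py; python3 - <<'E'
from h import *
im,w=cloud("top"); comps(w,132,146,(540,700),(-140,130),"rim",60); comps(w,117,132,(540,700),(-140,130),"pin head",30)
E
```

```text
TCP [607.2103508  -74.14534169 257.99687184] 32.7085249708201 20.000000596046448
cap z 256.5364104952623 circle rel e,u -16.52648767280744 16.556380467643418 -17.376584514899545 15.723737399600985
cap tilt [0.00141207 0.00869547]
rim X [-22.01287309  17.80141035] Y [-86.58872783  88.9449657 ]
  rim 1034 -21.9 17.9 16.0 93.4
  rim 65 -15.4 9.7 58.3 66.7
  rim 807 -22.2 17.8 -90.2 -14.4
  floor 1105 -19.5 14.8 23.2 52.9
  floor 449 4.4 19.7 -15.6 17.6
  floor 298 -19.8 -8.6 -14.6 15.7
  floor 1019 -19.2 14.8 -50.5 -19.5
  floor 211 -19.3 14.3 -76.9 -62.8
rim 176 [622.7  42.9 138.2] [630.1  32.8] [104.  41.] 78.9
pin head 65 [671.   96.9 124.3] [672.   97.2] [19.2 20. ] 76.1
pin head 49 [613.3  49.2 125.6] [613.1  49.3] [74.5  2.2] 78.2
```

>>> step_arm(series=[0, 0, -5, 0, 0.8, 0, 0, -8, 0, 0.8, 0, 0, -8, 0, 0.8, 0, 0, 0, 0, 0.8])

```text
clock: 65.08
eef_pos: [607.0, -74.0, 235.9]
eef_rot: [-3.14, 0.0, 1.364]
wrist_force: [0.1, 0.4, 0.2]
finger_gap: 32.8
finger_force: 20.0
```

>>> step_arm(series=[0, 0, -10, 0, 0.8, 0, 0, -12, 0, 0.8, 0, 0, -7, 0, 0.8, 0, 0, -3.5, 0, 0.8, 0, 0, 0, 0, 0.8])

```text
clock: 65.7
eef_pos: [607.3, -74.0, 204.3]
eef_rot: [-3.141, 0.0, 1.364]
wrist_force: [0.9, 0.1, 0.1]
finger_gap: 32.8
finger_force: 20.0
```

>>> step_arm(series=[0, 0, -2, 0, 0.8, 0, 0, 0, 0, 0.45, 0, 0, 0, 0, 0.45, 0, 0, 0, 0, 0.45, 0, 0, 20, 0, 0.45, 0, 0, 35, 0, 0.3, -25, -3, 0, 0, 0.2, -35, -4, 0, 0, 0.2, -35, -4, 0, 0, 0.2, -35, -4, 0, 0, 0.2, -30, -3, -20, 0, 0.2, -24, -2, -30, 0, 0.2, 0, 0, 0, 0, 0.2, 0, 0, 0, 0, 0.2])

```text
clock: 67.45
eef_pos: [424.3, -94.2, 208.6]
eef_rot: [3.14, 0.0, 1.364]
wrist_force: [-0.2, -0.2, 0.1]
finger_gap: 74.9
finger_force: 0.0
```

```bash
python3 t.py
```

```text
[424.30993194 -94.17933695 208.59673724] [3.13990189e+00 9.29434190e-05 1.36371982e+00] 74.92733150912626
capW 1577 [436.9  15.9 110.2] [437.  16.] [32.8 32.3] 32.1
capW 1229 [423.6 -93.7 110. ] [423.4 -94.2] [32.7 32.6] 78.0
capT 153 [437.2  14.6 111.2] [436.4  13.7] [31.3 31.3] 1.9
seatedcap 180 [637.2  64.8 199.7] [638.5  64.8] [32.3 29.3] 1.9
seatedcap 186 [604.5 -76.7 199.9] [604.8 -77.7] [31.9 32.4] 46.6
pin head 66 [671.   96.9 124. ] [671.7  97.4] [19.2 19.2] 68.6
pin head 48 [614.4  54.  125.7] [613.   49.3] [74.6  2. ] 78.4
pin head 30 [588.4 -65.8 125.3] [588.9 -65.5] [47.3  2. ] 77.6
pin head 68 [ 572.9 -108.2  123.6] [ 573.9 -108.7] [19.  19.8] 75.8
rim 178 [623.   41.4 138.3] [630.   32.6] [103.7  41.2] 78.2
rim 157 [600.7 -55.3 138. ] [610.2 -56.7] [76.3 41.5] 76.7
tray 149 [ 651.5 -184.2   22. ] [ 630.4 -203.2] [ 70.2 138.2] 49.9
tray 318 [ 579.1 -367.5   22.3] [ 595.4 -296.7] [134.5 185.9] 4.1
stops 95 [ 591.1 -225.9   56.1] [ 591.1 -226.5] [23.7 27.9] 78.4
stops 89 [ 592.9 -284.    55.8] [ 594.2 -285.1] [22.3 26.4] 84.9
stops 96 [ 596.  -345.8   56. ] [ 597.6 -346. ] [24.5 26.6] 72.8
```

>>> step_arm(series=[-0.9, -0.4, -35, 0, 0.25, 0, 0, -40, 0, 0.3, 0, 0, -23, 0, 0.3, 0, 0, 0, 0, 0.6, 0, 0, 0, 0, 0.8, 0, 0, 0, 0, 0.8, 0, 0, 0, 0, 0.8, 0, 0, 0, 0, 0.8, 0, 0, 0, 0, 0.8, 0, 0, 20, 0, 0.8, 0, 0, 40, 0, 0.8, 0, 0, 45, 0, 0.8, 0, 0, 40, 0, 0.8, 0, 0, 0, 0, 0.8], squeeze=20)

```text
clock: 69.3
eef_pos: [423.2, -94.7, 257.0]
eef_rot: [3.137, 0.001, 1.364]
wrist_force: [-0.3, -0.9, -0.9]
finger_gap: 33.0
finger_force: 20.0
```

>>> step_arm(series=[0, 5, 30, 0, 0.8, 10, 10, 28, 0, 0.8, 25, 10, 0, 0, 0.8, 35, 10, 0, 0, 0.8, 40, 10, 0, 0, 0.8, 40, 6, 0, 0, 0.8, 28, 4, 0, 0, 0.8, 13.2, 0.9, 0, 0, 0.8, 0, 0, 0, 0, 0.8, 0, 0, -20, 0, 0.8, 0, 0, 0, 0, 0.8, 0, 0, 0, 0, 0.8])

```text
clock: 70.8
eef_pos: [613.4, -38.6, 293.1]
eef_rot: [3.141, -0.0, 1.364]
wrist_force: [-0.2, -0.0, -0.7]
finger_gap: 33.0
finger_force: 20.0
```

```bash
python3 wl.py
```

```text
TCP [613.39458073 -38.60137944 293.11099745] 32.98150716942039 19.99988168478012
cap z 292.85726639539007 circle rel e,u -16.51462788754204 16.662724524401778 -16.358229727895623 16.6413638085904
cap tilt [ 0.02635184 -0.03347573]
rim X [-22.43220102  17.62601795] Y [-58.36005186  91.05987172]
  rim 676 -22.6 17.6 17.1 91.9
  rim 173 -22.3 -8.6 -61.6 -13.5
  rim 129 4.2 17.8 -51.3 -13.6
  floor 978 -19.5 14.1 19.0 52.7
  floor 232 -19.8 -8.4 -13.8 13.5
  floor 324 4.0 20.0 -17.2 13.5
  floor 507 -19.1 14.7 -50.3 -24.9
```

```bash
python3 wl.py | head -3;  python3 wl.py | head -3
```

```text
TCP [613.53453465 -38.58952186 293.34338833] 32.92028130107649 19.999926388263702
cap z 293.041125992077 circle rel e,u -16.61659748768833 16.608283413794904 -16.34815294894973 16.679915156776342
cap tilt [ 0.02500253 -0.03423444]
TCP [613.60236588 -38.5934027  293.34374362] 33.136339469842795 19.999922811985016
cap z 293.0311038598443 circle rel e,u -16.523931349265215 16.61787570861793 -16.07781851490562 16.67641310598736
cap tilt [ 0.02778879 -0.03467578]
```

>>> step_arm(series=[-0.9, 2.7, -10, 0, 0.8, 0, 0, -15, 0, 0.8, 0, 0, -11, 0, 0.8, 0, 0, 0, 0, 0.8, 0, 0, 0, 0, 0.8])

```text
clock: 71.58
eef_pos: [612.8, -35.9, 256.7]
eef_rot: [3.141, -0.0, 1.364]
wrist_force: [1.0, 0.6, -0.4]
finger_gap: 33.1
finger_force: 20.0
```

```bash
python3 wl.py
```

```text
TCP [612.83005913 -35.85471373 256.74467963] 33.1154021388146 19.99994605779648
cap z 256.4420023551099 circle rel e,u -16.485685560417732 16.650841305921738 -17.222218484159793 16.725098526834575
cap tilt [ 0.02248987 -0.03148308]
rim X [-22.26075981  17.76386197] Y [-51.70496039  90.96262955]
  rim 890 -22.4 17.9 16.4 92.2
  rim 172 -22.0 -9.1 -51.8 -13.4
  rim 187 4.9 17.9 -56.5 -13.6
  floor 82 3.9 14.8 59.9 70.4
  floor 1139 -19.1 14.3 20.0 52.3
  floor 261 -19.4 -8.9 -13.7 12.1
  floor 359 4.3 20.0 -17.6 12.1
  floor 260 -18.6 14.2 -46.7 -26.0
```

>>> step_arm(series=[0, 0, -5, 0, 0.8, 0, 0, -6, 0, 0.8, 0, 0, -6, 0, 0.8, 0, 0, 0, 0, 0.8])

```text
clock: 72.12
eef_pos: [612.5, -35.8, 238.7]
eef_rot: [-3.14, 0.0, 1.364]
wrist_force: [-0.3, -0.2, 0.3]
finger_gap: 33.0
finger_force: 20.0
```

```bash
python3 wl.py | head -3
```

```text
TCP [612.50947075 -35.79760252 238.72390463] 33.040566972052474 19.99991476535797
cap z 238.45833177402105 circle rel e,u -16.538647148529908 16.597490437276054 -17.34758628672653 16.8507678955182
cap tilt [ 0.0232961  -0.03067225]
```

It is in the well with no resistance. Continue.

>>> step_arm(series=[0, 0, -8, 0, 0.8, 0, 0, -10, 0, 0.8, 0, 0, -10, 0, 0.8, 0, 0, -7, 0, 0.8, 0, 0, -1.5, 0, 0.8, 0, 0, 0, 0, 0.8])

```text
clock: 72.92
eef_pos: [612.8, -35.8, 203.1]
eef_rot: [3.141, -0.0, 1.364]
wrist_force: [-0.5, -0.3, 0.1]
finger_gap: 32.5
finger_force: 20.0
```

>>> step_arm(series=[0, 0, -1.5, 0, 0.8, 0, 0, 0, 0, 0.45, 0, 0, 0, 0, 0.45, 0, 0, 0, 0, 0.45, 0, 0, 20, 0, 0.45, 0, 0, 40, 0, 0.3, 0, 0, 30, 0, 0.2, -40, -5, 0, 0, 0.2, -50, -20, 0, 0, 0.2, -50, -40, 0, 0, 0.2, -40, -45, 0, 0, 0.2, -20, -45, 0, 0, 0.2, 0, -45, 0, 0, 0.2, 0, -45, 0, 0, 0.2, 0, 0, 0, 0, 0.2, 0, 0, 0, 0, 0.2])

```text
clock: 74.92
eef_pos: [413.9, -279.5, 291.4]
eef_rot: [-3.141, -0.0, 1.364]
wrist_force: [0.6, 0.2, -0.2]
finger_gap: 75.1
finger_force: 0.0
```

```bash
python3 t.py; python3 - <<'E'
from h import *
im,w=cloud("top"); comps(w,84,95,(500,750),(-180,160),"plate",400); comps(w,72,90,(500,760),(-180,180),"deck",400)
im2,_=cloud("scene"); cv2.imwrite("pics/fin.png",np.hstack([cv2.resize(im[90:270,220:490],(400,267)),cv2.resize(im2[140:273,240:440],(400,267))]))
E
```

```text
[ 413.85708025 -279.49884568  291.40552233] [-3.14145132e+00 -1.95745800e-04  1.36358197e+00] 75.12450983138896
capT 154 [437.3  13.7 111.2] [436.3  13.7] [31.4 31.2] 1.5
seatedcap 181 [637.4  64.1 199.8] [638.3  64.7] [31.3 29.3] 2.5
seatedcap 173 [613.3 -35.8 199.9] [613.4 -36.7] [32.5 29.9] 5.5
seatedcap 184 [604.2 -77.7 199.8] [604.8 -77.7] [31.9 32.7] 47.7
pin head 67 [670.7  96.9 124.1] [671.1  97.5] [19.3 19.2] 74.1
pin head 45 [613.   49.2 125.6] [612.9  49.3] [74.3  2.1] 78.2
pin head 46 [591.1 -56.4 125.2] [591.4 -53.8] [71.7  2.2] 77.8
pin head 67 [ 572.5 -108.1  125. ] [ 573.7 -108.7] [19.4 19.3] 71.6
rim 169 [622.4  40.8 137.8] [629.9  32.6] [103.6  40.7] 78.2
rim 137 [598.7 -55.7 138.6] [610.6 -57.6] [74.6 41.1] 78.6
tray 503 [ 602.5 -297.6   22.1] [ 595.3 -284.2] [135.8 207.6] 3.7
stops 92 [ 590.6 -225.2   55.9] [ 591.8 -226.1] [24.5 27. ] 88.3
stops 88 [ 593.3 -284.9   55.8] [ 594.3 -285.4] [22.5 26.4] 84.9
stops 93 [ 596.2 -345.5   55.4] [ 597.8 -345.7] [25.1 27.5] 78.5
plate 1555 [603.6  -0.8  88.9] [624.   -6.7] [265.2 100.1] 78.4
deck 6053 [604.5  -6.1  81.8] [624.   -7.4] [268.6 202.7] 78.4
```

View pics/fin.png

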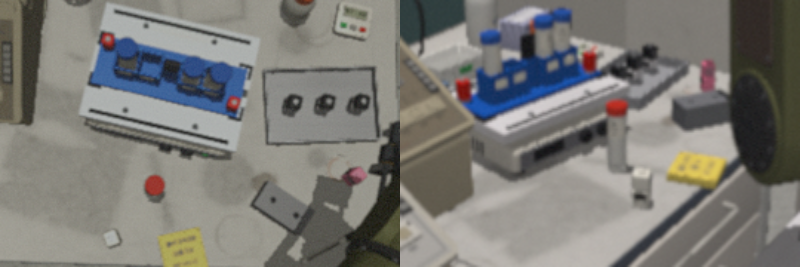

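Everything is in place: three tubes upright (cap tops at 200), both pin heads home at 124–125, three stops in the tray, and the red tube standing. Handing in.

```bash
python3 -c "
from cell import manip
print(manip.sign_off())"
```

```text
the job is handed in; nothing more can be done
None
```

I handed the job in after about 75 s of robot time: three stops in the tray, the module seated and locked with both pins, and all three blue-capped tubes upright in wells. One tube tipped over on the module and was righted, and the red-capped tube is still standing; the hand-in returned no verdict.

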